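# Filing slim tins and stacking flat tins on the porch grill shelf

### The job

Put the barbecue tins away on the porch shelf: slide each tall slim tin from the open front in between the two low tins of its own colour, spreading them with it but never lifting or tipping them, until it stands fully home against the back rail, in line with both. Stack all the loose yellow-lidded flat tins squarely, edges in line, into one column on the green flat tin, which stays where it is on the cork mat. Leave the jar, shaker, spatula and tongs undisturbed.

Things in the scene. Friction and masses are not known exactly. Their poses are not given: they have to be found in the camera images.
- rack_red: Low pine gallery rail fixed to the shelf, bay of the red tins: back rail and two end cheeks, 12 mm thick, 30 mm high, open to the robot, no floor. Bay inside 104 mm deep (x), 166 mm wide (y). Origin: middle of the bay, on the shelf top; x to the back rail (inner face at x = +52 mm), y to the left cheek (+83 mm), z up; yaw within 0.12 rad of the world axes. Red or blue may be the left rack
- low_red_left: Low red tin, closed, loose, on the left (+y) side of the red rack: 100 long (x) x 48 wide (y) x 45 high mm, both ends fully rounded (radius 24 from above), 0.16 to 0.3 kg. Origin: centre of underside, 0 to 4 mm short of touching the back rail; axes as the rack's. Gap between the two 20 to 26 mm at the start; each slides or swings aside when pushed (1 to 3 N), about 22 mm free to its cheek
- low_red_right: Low red tin, closed, loose, on the right (-y) side of the red rack: 100 long (x) x 48 wide (y) x 45 high mm, both ends fully rounded (radius 24 from above), 0.16 to 0.3 kg. Origin: centre of underside, 0 to 4 mm short of touching the back rail; axes as the rack's. Gap between the two 20 to 26 mm at the start; each slides or swings aside when pushed (1 to 3 N), about 22 mm free to its cheek
- slim_red: Tall slim red tin, closed, loose, standing upright in front of the racks: 100 long (x) x 32 thick (y) x 85 high mm, both ends fully rounded (radius 16 from above), bottom-heavy, 0.2 to 0.4 kg. Origin: centre of underside; same either way round. Home: in the red rack between its low tins, length along the rack's x, touching the back rail (its origin then at rack x = +2 mm)
- rack_blue: Low pine gallery rail fixed to the shelf, bay of the blue tins: back rail and two end cheeks, 12 mm thick, 30 mm high, open to the robot, no floor. Bay inside 104 mm deep (x), 166 mm wide (y). Origin: middle of the bay, on the shelf top; x to the back rail (inner face at x = +52 mm), y to the left cheek (+83 mm), z up; yaw within 0.12 rad of the world axes. Red or blue may be the left rack
- low_blue_left: Low blue tin, closed, loose, on the left (+y) side of the blue rack: 100 long (x) x 48 wide (y) x 45 high mm, both ends fully rounded (radius 24 from above), 0.16 to 0.3 kg. Origin: centre of underside, 0 to 4 mm short of touching the back rail; axes as the rack's. Gap between the two 20 to 26 mm at the start; each slides or swings aside when pushed (1 to 3 N), about 22 mm free to its cheek
- low_blue_right: Low blue tin, closed, loose, on the right (-y) side of the blue rack: 100 long (x) x 48 wide (y) x 45 high mm, both ends fully rounded (radius 24 from above), 0.16 to 0.3 kg. Origin: centre of underside, 0 to 4 mm short of touching the back rail; axes as the rack's. Gap between the two 20 to 26 mm at the start; each slides or swings aside when pushed (1 to 3 N), about 22 mm free to its cheek
- slim_blue: Tall slim blue tin, closed, loose, standing upright in front of the racks: 100 long (x) x 32 thick (y) x 85 high mm, both ends fully rounded (radius 16 from above), bottom-heavy, 0.2 to 0.4 kg. Origin: centre of underside; same either way round. Home: in the blue rack between its low tins, length along the rack's x, touching the back rail (its origin then at rack x = +2 mm)
- base_tin: Green flat hinged-lid tin, closed, loose, 0.45 kg, lying on the cork mat between the racks: 96 long (x) x 60 wide (y) x 36 high (z) mm, flat top and underside. Origin: centre of the underside, which lies 4 mm above the shelf top (on the mat)
- cork_mat: Round cork mat, 130 mm across, 4 mm thick, fixed. Origin: centre of the underside, on the shelf top
- flat_1: Flat tin with aluminium body and yellow hinged lid, closed, loose, 0.12 to 0.24 kg, lying lid up on the shelf in front of the racks; same size as the green one: 96 long (x) x 60 wide (y) x 36 high (z) mm, flat top and underside. Origin: centre of the underside. Three to five of these are there; all are alike and may be stacked in any order, either way round
- flat_2: Flat tin with aluminium body and yellow hinged lid, closed, loose, 0.12 to 0.24 kg, lying lid up on the shelf in front of the racks; same size as the green one: 96 long (x) x 60 wide (y) x 36 high (z) mm, flat top and underside. Origin: centre of the underside. Three to five of these are there; all are alike and may be stacked in any order, either way round
- flat_3: Flat tin with aluminium body and yellow hinged lid, closed, loose, 0.12 to 0.24 kg, lying lid up on the shelf in front of the racks; same size as the green one: 96 long (x) x 60 wide (y) x 36 high (z) mm, flat top and underside. Origin: centre of the underside. Three to five of these are there; all are alike and may be stacked in any order, either way round
- flat_4: Flat tin with aluminium body and yellow hinged lid, closed, loose, 0.12 to 0.24 kg, lying lid up on the shelf in front of the racks; same size as the green one: 96 long (x) x 60 wide (y) x 36 high (z) mm, flat top and underside. Origin: centre of the underside. Three to five of these are there; all are alike and may be stacked in any order, either way round
- flat_5: Flat tin with aluminium body and yellow hinged lid, closed, loose, 0.12 to 0.24 kg, lying lid up on the shelf in front of the racks; same size as the green one: 96 long (x) x 60 wide (y) x 36 high (z) mm, flat top and underside. Origin: centre of the underside. Three to five of these are there; all are alike and may be stacked in any order, either way round
- jar: Bystander: empty open amber glass jar, 68 mm across, 95 mm high, upright beside the left rack. Origin: centre of the underside
- shaker: Bystander: small glass shaker with a steel top, 44 mm across, 78 mm high, beside the right rack. Origin: centre of the underside
- spatula: Bystander: bamboo spatula, 320 mm long, lying along its x. Origin: under its middle
- tongs: Bystander: black nylon tongs, 280 mm long, lying behind the racks along their x. Origin: under their middle
Things that resemble listed ones, but are neither listed nor needed, are in the scene too. Leave any purple look-alike of the flat_1 alone.

How it is judged (in metres and radians):
At the end, for the whole second after the job is handed in: Each slim tin upright between its two low tins, within 10 mm and 0.15 rad of home; low tins upright, within 12 mm and 0.2 rad of theirs. All flat tins level in one column on the green tin, within 10 mm and 0.12 rad of it, at rest; green tin moved under 25 mm (x of slim_red in the frame of rack_red between -0.01 and 0.012 m and y of slim_red in the frame of low_red_left between -0.063 and -0.032 m and y of slim_red in the frame of low_red_right between 0.032 and 0.063 m and angle between the x axis of slim_red and the x axis of rack_red, either way round below 0.15 rad and angle between each of slim_red, low_red_left, low_red_right, slim_blue, low_blue_left, low_blue_right's own z axis and vertical below 0.1 rad and height (world z) of each of slim_red, low_red_left, low_red_right, slim_blue, low_blue_left, low_blue_right below 0.01 m and linear speed of each of slim_red, slim_blue, flat_1, flat_2, flat_3, flat_4, flat_5 below 0.02 m/s and x of low_red_left in the frame of rack_red between -0.012 and 0.012 m and angle between the x axis of each of low_red_left, low_red_right and the x axis of rack_red, either way round below 0.2 rad and x of low_red_right in the frame of rack_red between -0.012 and 0.012 m and x of slim_blue in the frame of rack_blue between -0.01 and 0.012 m and y of slim_blue in the frame of low_blue_left between -0.063 and -0.032 m and y of slim_blue in the frame of low_blue_right between 0.032 and 0.063 m and angle between the x axis of slim_blue and the x axis of rack_blue, either way round below 0.15 rad and x of low_blue_left in the frame of rack_blue between -0.012 and 0.012 m and angle between the x axis of each of low_blue_left, low_blue_right and the x axis of rack_blue, either way round below 0.2 rad and x of low_blue_right in the frame of rack_blue between -0.012 and 0.012 m and horizontal distance between each of flat_1, flat_2, flat_3, flat_4, flat_5 and base_tin below 0.01 m and angle between the x axis of each of flat_1, flat_2, flat_3, flat_4, flat_5 and the x axis of base_tin, either way round below 0.12 rad and angle between each of flat_1, flat_2, flat_3, flat_4, flat_5, base_tin's own z axis and vertical below 0.06 rad and height (world z) of each of flat_1, flat_2, flat_3, flat_4, flat_5 above 0.03 m and distance of base_tin from where it was at the start of the episode below 0.025 m); the robot touches nothing.
It fails at once if a low tin in a rack is lifted or tipped (height (world z) of any of low_red_left, low_red_right, low_blue_left, low_blue_right above 0.025 m or angle between any of low_red_left, low_red_right, low_blue_left, low_blue_right's own z axis and vertical above 0.6 rad).
It fails at once if a bystander (jar, shaker, spatula, tongs) is pushed more than 40 mm away or knocked over (distance of any of jar, shaker, spatula, tongs from where it was at the start of the episode above 0.04 m or angle between any of jar, shaker's own z axis and vertical above 0.6 rad).
Of flat_1, flat_2, flat_3, flat_4, flat_5 only 3 to 5 are there at a start; the rules pass over those that are not, and their reading is None.
At some moment in a run one of slim_red, slim_blue may be knocked a few centimetres aside while the robot is not near it.
It also fails if it takes over 210 s, if anything falls off the work surface, if the arm or the gripper's body presses on something with over 40 N, if the wrist force passes 120 N, or if a joint passes its speed limit or range.

### The arm

A 6-joint arm with a two-finger parallel gripper is mounted at the origin on the work surface. World frame = base frame: x ahead of the robot, y to its left, z up, the work surface at z = 0. Lengths are in mm, angles in rad, forces in N, time in s.
With the tool pointing down it reaches from about 350 to 975 mm from the base axis. Payload 7.1 kg.
Tool frame: the origin (TCP) lies midway between the tips of the shut fingers; the grasp point (between the pads) lies 19 mm behind it (ctrl.grip_depth is the distance from the TCP to the grasp point, in mm); z points along the fingers, y is the line along which they close (so a half turn about z gives the same grasp; the last joint's range is limited). The gripper opens to 88 mm and grips with 3 to 60 N. Pads are 20 mm wide; open, the fingers measure 115 mm over their backs; the gripper's body (75 mm by 178 mm) begins 61 mm behind the grasp point.
Start: joints at [-1.36, 0.423, 1.63, -0, 1.089, -0.019], TCP at [142.384, -608.549, 222.675] pointing down, gripper open.
Joint ranges: [-3, 3], [-0.9, 2.11], [0.09, 2.58], [-1.31, 4.45], [0.11, 2.69], [-2.54, 2.54]. Speed limits (rad/s): [2.39, 2.39, 3.01, 3.14, 3.14, 3.14].

### API

Orientations are given as a rotation vector (axis times angle).
In Python, from workcell import ctrl, cams gives the robot as it stands.
- The arm moves only by the tool move_arm, never from a script. Its argument "steps" is a list of rows, each a list of 3 entries, a list of its own where there are three numbers: the shift along the tool's x, y, z in units of 25 mm (1.0 is 25 mm), then the turn about the tool's z in units of 5 degrees (1.0 is 5 degrees), then the closure, from 0 (fully open) to 1 (shut). A call has 1 to 20 rows; each row shifts and turns the commanded pose from where the row before left it, along the tool's axes as they then stand; what a row does not reach is not made up. A row lasts 1/12 s, in which the tool goes at most 41.7 mm and 7.16 degrees, less where a joint would pass 70% of its speed; a pose out of reach is approached as far as the arm can. A call is refused whole if a number of a shift passes 1 or a number of a turn 1, either way. A call with a gripper value outside its range is refused whole. The fingers move at their own pace and stop on an object; the grip force is fixed at half the most. Time passes only in rows, so rows that do not move let the fingers close. It gives the time, the measured TCP pose, the force, the opening and the grip force at its end, in the units of the state.
- ctrl.get_obs(): the state, without advancing time (a new reading comes with each control period).
- cams.get_image(name): name is "side" or "top" or "wrist"; returns a dict with "image" (400x640x3 uint8, red, green, blue), "camera_matrix" (3x3 intrinsics, pixels), "k1" (the pictures are not rectified: a ray, as slopes to the right and down, at radius r is drawn at 1 + k1 r^2 times it, then the intrinsics apply), "xyz" and "rotation" of the camera in the world; the wrist camera has in their place "mount" (4x4, takes a point from camera to tool coordinates, whose origin is the TCP and whose axes are the flange's). Camera axes: x right, y down, z forward; pixel columns grow to the right and rows downward; lengths in mm; the calibration is good to about 2 mm. A picture is of the moment at which its call begins: read the wrist's pose just before it. There is no depth.
- ctrl.close_job(): hands the job in; it is judged then, once.
Trained networks look in the newest picture that a camera, given by its name, has taken for a name from the list of things; names that differ only in an ending like _2 or _b are one class to them, and where a whole thing is asked for, a point or a joint stands for the part that bears it (a point fixed in the world has none). Each returns a list of dicts, best first, with "p" (0 to 1); they miss things now and then, are a little off and sometimes report something else, mostly with a low value. They report only what shows in the picture. A call takes as long as a camera call. They do not tell look-alikes from the thing itself.
- cams.boxes_of(camera, thing): "rect" ([centre column, centre row, width, height] in pixels, round what is visible of it).
- cams.cut_out(camera, thing): "pixels" (400x640 bool, what is visible of it) and "rect" ([centre column, centre row, width, height] in pixels, round what is visible of it).
The state is a dict: "t": time; "qpos": joint angles; "qvel": joint speeds; "joint_torque": joint torques, N m; "ee_pos": TCP position; "orientation": TCP orientation; "ft_force": force on the tool from outside, world axes, zero at the start; "moment": the same for the moment, N m; "width": finger opening in mm; "grasp_force": force on a finger pad.
Only numpy, scipy, OpenCV 4.12 (cv2) and the standard library are available. Lean on these libraries where they do the work, as an engineer would, in place of code of your own. Each camera call takes 0.05 s, during which the arm holds its last target. There are 200 camera calls.

## Working session

There is one attempt and no reset: what is moved stays moved. The work goes in short steps, Python scripts to look and compute and a tool call to move; the robot and the scene stay as the last step left them, time stands still between calls to the robot, and variables do not carry over. Pictures are saved under pics/ and viewed, at most 14 in all, crops included, and the job is handed in when it is done.

Besides the shell and the picture viewer there is one more tool, called after "Request:" by a JSON object that holds its "method" and its "body". move_arm: Moves the arm, as the interface text tells. Its arguments: {"type":"object","properties":{"steps":{"type":"array"}},"required":["steps"]}

```bash
ls; mkdir -p pics; cat > h.py <<'E'
import numpy as np, cv2
from workcell import ctrl, cams
from scipy.spatial.transform import Rotation as R
def grab(n):
    o=ctrl.get_obs(); d=cams.get_image(n)
    if n=='wrist':
        T=np.eye(4);T[:3,:3]=R.from_rotvec(o['orientation']).as_matrix();T[:3,3]=o['ee_pos']
        C=T@np.array(d['mount']); d['rotation']=C[:3,:3]; d['xyz']=C[:3,3]
    d['K']=np.array(d['camera_matrix']);d['Rm']=np.array(d['rotation'])
    if d['Rm'].shape!=(3,3): d['Rm']=R.from_rotvec(d['Rm']).as_matrix()
    d['xyz']=np.array(d['xyz']);return d
def rays(d,px):
    px=np.atleast_2d(px).astype(float);K=d['K'];k=d['k1']
    q=np.c_[(px[:,0]-K[0,2])/K[0,0],(px[:,1]-K[1,2])/K[1,1]];s=q.copy()
    for _ in range(20): s=q/(1+k*(s**2).sum(1,keepdims=True))
    return np.c_[s,np.ones(len(s))]@d['Rm'].T
def atz(d,px,z):
    r=rays(d,px);return d['xyz']+r*((z-d['xyz'][2])/r[:,2:])
def proj(d,P):
    c=(np.atleast_2d(P)-d['xyz'])@d['Rm'];s=c[:,:2]/c[:,2:]
    s=s*(1+d['k1']*(s**2).sum(1,keepdims=True));K=d['K']
    return np.c_[s[:,0]*K[0,0]+K[0,2],s[:,1]*K[1,1]+K[1,2]]
def save(d,n): cv2.imwrite('pics/'+n,d['image'][:,:,::-1])
def seg(cam,d,thing,z,pmin=.3):
    "top-face rectangles: contour of the mask projected at height z"
    out=[]
    for q in cams.cut_out(cam,thing):
        if q['p']<pmin: continue
        m=q['pixels'].astype(np.uint8); c=max(cv2.findContours(m,0,1)[0],key=cv2.contourArea)[:,0]
        w=atz(d,c,z)[:,:2].astype(np.float32); (x,y),(a,b),t=cv2.minAreaRect(w)
        if a<b: a,b,t=b,a,t+90
        t=(t+90)%180-90
        out.append((round(q['p'],2),[round(v) for v in q['rect']],[round(v,1) for v in (x,y,a,b,t)]))
    return out
E
python3 - <<'E'
from h import *
for n in ['top','side']:
    d=grab(n);save(d,n+'0.png');print(n,d['xyz'],d['Rm'].round(2).tolist(),d['K'][0,0],d['k1'])
    for t,z in [('slim_red',85),('slim_blue',85),('flat_1',36),('base_tin',40),('low_red_left',45),('low_blue_left',45),('rack_red',30),('rack_blue',30),('jar',95),('shaker',78),('spatula',5),('tongs',5)]:
        print(t,seg(n,d,t,z))
print(ctrl.get_obs())
E
```

```text
pics
top [ 248.87811122   -7.87412689 1488.16586037] [[-0.02, -0.99, 0.16], [-1.0, 0.02, -0.0], [-0.0, -0.16, -0.99]] 459.42842288145346 -0.05768695780412137
slim_red [(0.93, [206, 215, 22, 36], [434.3, 358.7, 104.3, 56.1, 1.3])]
slim_blue [(0.63, [232, 250, 19, 32], [324.5, 275.2, 103.4, 48.0, 14.4])]
flat_1 [(0.92, [431, 215, 28, 34], [424.7, -358.8, 102.1, 66.0, -17.9]), (0.91, [225, 302, 36, 33], [170.0, 303.8, 102.2, 61.4, -57.3]), (0.83, [279, 220, 20, 32], [415.2, 131.4, 95.9, 63.5, -1.2]), (0.81, [321, 206, 20, 33], [456.0, 6.6, 100.0, 57.5, -1.2]), (0.72, [363, 219, 26, 34], [410.0, -138.0, 100.0, 61.6, -13.4]), (0.67, [182, 262, 26, 34], [293.0, 444.9, 99.8, 66.4, 10.8]), (0.56, [404, 248, 25, 29], [327.4, -263.8, 94.1, 59.3, 20.3]), (0.35, [326, 148, 15, 30], [648.2, -21.5, 94.4, 55.5, -1.0])]
base_tin [(0.82, [327, 149, 21, 30], [647.1, -19.8, 100.9, 58.5, -1.0])]
low_red_left [(0.84, [377, 147, 17, 33], [639.2, -186.6, 107.6, 48.8, -2.5])]
low_blue_left [(0.87, [240, 151, 22, 33], [640.0, 254.4, 104.2, 55.3, 0.4])]
rack_red [(0.9, [388, 150, 60, 39], [667.0, -283.9, 164.
[... 2221 characters left out ...]
)]
{'t': 1.3, 'qpos': array([-1.35997770e+00,  4.23075452e-01,  1.62991503e+00, -4.06249264e-06,
        1.08862457e+00, -1.89974450e-02]), 'qvel': array([-1.38150617e-03,  8.30603971e-05, -1.57346659e-03, -1.19426622e-04,
       -9.06680295e-04,  6.45891501e-04]), 'joint_torque': array([-2.95973841e-04, -5.44571614e+01, -2.74044603e+01,  6.46981713e-02,
        1.68202131e-02, -3.50584594e-05]), 'ee_pos': array([ 142.39311092, -608.53170818,  222.68448348]), 'orientation': array([-3.12085275e+00, -3.60200770e-01,  8.99693238e-06]), 'ft_force': array([0.22814705, 0.01490422, 0.61282305]), 'moment': array([-0.01608728,  0.04892786,  0.01053197]), 'grasp_force': 0.0, 'width': 87.8213680806205}
```

```bash
python3 - <<'E'
import cv2
a=cv2.imread('pics/top0.png');b=cv2.imread('pics/side0.png')
cv2.imwrite('pics/topc.png',cv2.resize(a[80:340,150:490],None,fx=2.3,fy=2.3,interpolation=2))
cv2.imwrite('pics/sidec.png',cv2.resize(b[90:410,190:470],None,fx=1.8,fy=1.8,interpolation=2))
E
```

```text
(no output)
```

View pics/topc.png

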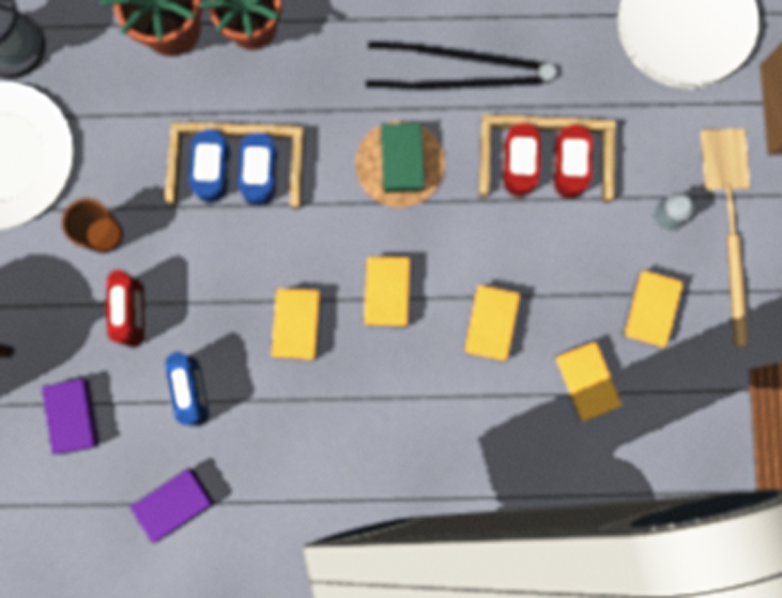

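View pics/sidec.png

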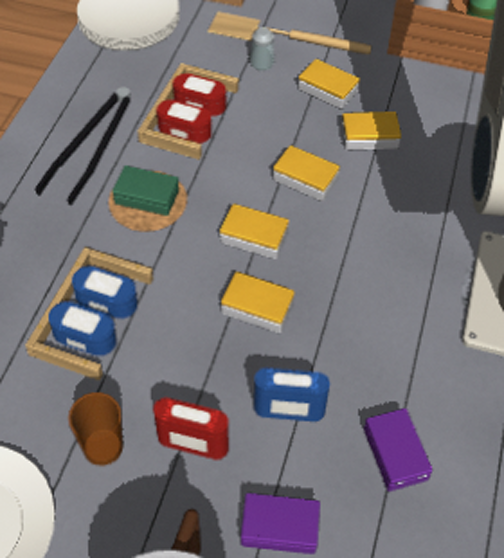

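Five yellow tins sit at top-view pixels (279,220), (321,206), (363,219), (431,215) and (404,248). The two purple look-alikes, at (182,262) and (225,302), stay put. The blue rack is on the left and the red on the right. Both slim tins stand on the left, red at (206,215) and blue at (232,250). I'll do the slims first.

Request:
{"method": "move_arm", "body": {"steps": [[[0,0,0],0.9,0],[[0,0,0],0.9,0],[[0,0,0],0.83,0],[[0.9,-0.8,-0.4],0,0],[[0.9,-0.8,-0.4],0,0],[[0.9,-0.8,-0.4],0,0],[[0.9,-0.8,-0.4],0,0],[[0.9,-0.8,-0.4],0,0],[[0.9,-0.8,-0.4],0,0],[[0.9,-0.8,-0.4],0,0],[[0.9,-0.8,-0.4],0,0],[[0.9,-0.8,-0.4],0,0],[[0.9,-0.8,-0.4],0,0],[[0.9,-0.8,-0.4],0,0],[[0.9,-0.8,-0.4],0,0],[[0,0,0],0,0]]}}

```text
t: 2.63
ee_pos: [416.0, -366.2, 344.9]
orientation: [3.14, 0.006, 0.006]
ft_force: [0.8, -0.3, 0.3]
width: 88.0
grasp_force: 0.0
```

Request:
{"method": "move_arm", "body": {"steps": [[[0.2,-1,0],0,0],[[0.2,-1,0],0,0],[[0.2,-1,0],0,0],[[0.2,-1,0],0,0],[[0.2,-1,0],0,0],[[0,-1,0],0,0],[[0,-1,0],0,0],[[0,-1,0],0,0],[[0,-1,0],0,0],[[0,-1,0],0,0],[[0,-1,0],0,0],[[0,-1,0],0,0],[[0,-1,0],0,0],[[0,-1,0],0,0],[[0,-1,0],0,0],[[0,-1,0],0,0],[[0,0,0],0,0],[[0,0,0],0,0]]}}

```text
t: 4.13
ee_pos: [437.0, 31.9, 342.5]
orientation: [3.141, 0.004, -0.0]
ft_force: [0.3, 0.7, -0.1]
width: 88.0
grasp_force: 0.0
```

```bash
python3 - <<'E'
from h import *
d=grab('wrist');save(d,'w1.png');o=ctrl.get_obs();print(o['t'],o['ee_pos'],o['orientation'],d['xyz'],d['Rm'].round(2).tolist(),d['K'][0,0],d['k1'])
E
```

```text
4.1833 [437.0642535   31.22207803 342.54725837] [ 3.14111602e+00  2.02698080e-03 -2.95489539e-04] [520.35046106  31.40265223 505.04328406] [[0.0, -0.95, -0.3], [-1.0, -0.0, -0.0], [-0.0, 0.3, -0.95]] 288.6636112013205 -0.04706412432162057
```

View pics/w1.png

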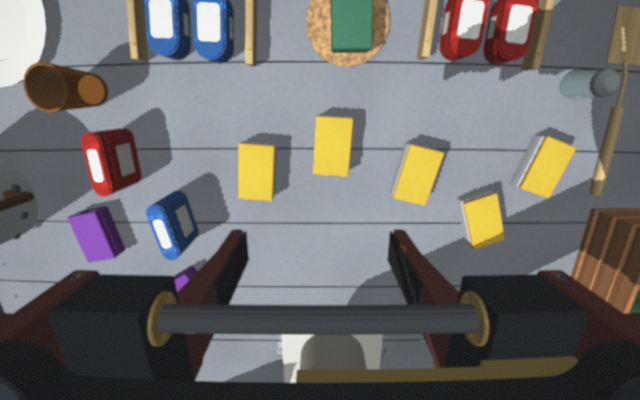

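The wrist view shows all five yellow lids in the middle. The red slim is at (110,160), the blue slim at (172,225), and the rack tins are partly cut off at the top. Next I'll fit each prism's silhouette across the views.

```bash
cat > f.py <<'E'
from h import *
from scipy.optimize import minimize
def prism(L,W,H,rounded):
    if rounded:
        a=np.linspace(-np.pi/2,np.pi/2,12);r=W/2
        f=np.r_[np.c_[L/2-r+r*np.cos(a),r*np.sin(a)],np.c_[-L/2+r-r*np.cos(a),-r*np.sin(a)]]
    else: f=np.array([[1,1],[1,-1],[-1,-1],[-1,1]])*[L/2,W/2]
    return np.r_[np.c_[f,0*f[:,0]],np.c_[f,0*f[:,0]+H]]
S={'slim':prism(100,32,85,1),'low':prism(100,48,45,1),'flat':prism(96,60,36,0),'base':prism(96,60,36,0)}
def hull(d,sh,p,z0):
    x,y,t,dz=p;c,s=np.cos(t),np.sin(t)
    P=S[sh]@np.array([[c,s,0],[-s,c,0],[0,0,1]])+[x,y,z0+dz]
    return cv2.convexHull(proj(d,P).astype(np.float32))[:,0]
def masks(d,cam,thing):
    return [(q['p'],q['pixels'].astype(np.uint8)) for q in cams.cut_out(cam,thing) if q['p']>.25]
def fit(sh,p0,views,z0=0,zfree=False,thr=.35):
    "views: list of (d,[(p,mask)..]); picks best matching mask by IoU; returns pose and final IoUs"
    use=[];F=6
    for d,ms in views:
        h=hull(d,sh,p0,z0);m0=np.zeros((400,640),np.uint8);cv2.fillConvexPoly(m0,h.astype(np.int32),1)
        best=max(ms,key=lambda q:(q[1]&m0).sum()/max(1,(q[1]|m0).sum()),default=None)
        if best is None or (best[1]&m0).sum()/(best[1]|m0).sum()<thr: continue
        ys,xs=np.nonzero(best[1]|m0);a,b=max(ys.min()-6,0),max(xs.min()-6,0)
        sub=best[1][a:ys.max()+7,b:xs.max()+7]
        if (best[1][0].any() or best[1][:,0].any() or best[1][:,-1].any() or best[1][-1].any()): continue
        big=(cv2.resize(sub.astype(np.float32),None,fx=F,fy=F,interpolation=1)>.5).astype(np.uint8)
        use.append((d,big,np.array([b,a])))
    if not use: return None
    def ious(p):
        r=[]
        for d,big,off in use:
            h=(hull(d,sh,p,z0)-off+.5)*F-.5;m=np.zeros_like(big)
            cv2.fillConvexPoly(m,np.round(h*16).astype(np.int32),1,shift=4)
            r.append((m&big).sum()/(m|big).sum())
        return r
    def f(v): return sum(1-i for i in ious([v[0],v[1],v[2]/50,v[3] if zfree else 0]))
    v0=np.array([p0[0],p0[1],p0[2]*50]+([0.] if zfree else []))
    v=v0
    for st in (10,4):
        s=np.vstack([v]+[v+st*e for e in np.eye(len(v))])
        v=minimize(f,v,method='Nelder-Mead',options=dict(initial_simplex=s,xatol=.05,fatol=1e-4)).x
    return [round(float(x),1) for x in (v[0],v[1],v[2]/50*57.3)]+([round(float(v[3]),1)] if zfree else []),[round(i,2) for i in ious([v[0],v[1],v[2]/50,v[3] if zfree else 0])]
E
cat > m1.py <<'E'
from f import *
import sys
G={'slim_red':[(434,365,0)],'slim_blue':[(324,285,.24)],'flat_1':[(425,-355,-.31),(415,135,-.02),(456,7,-.02),(410,-136,-.23),(326,-262,.35)],
'base_tin':[(647,-20,0)],'low_red_left':[(639,-186,-.04),(635,-256,-.04)],'low_blue_left':[(640,258,0),(640,185,0)]}
V={t:[] for t in G}
for c in sys.argv[1:]:
    d=grab(c)
    for t in G: V[t].append((d,masks(d,c,t)))
for t in G:
    for x,y,a in G[t]:
        z0=4 if t=='base_tin' else 0
        for zf in (False,True): print(t,fit(t.split('_')[0],(x,y,a,0),V[t],z0,zf))
E
python3 m1.py top side wrist
```

```text
slim_red ([438.7, 369.0, 0.9], [np.float64(0.97), np.float64(0.92), np.float64(0.95)])
slim_red ([438.8, 369.6, 1.0, -1.9], [np.float64(0.97), np.float64(0.93), np.float64(0.96)])
slim_blue ([326.3, 282.0, 12.8], [np.float64(0.92), np.float64(0.96), np.float64(0.96)])
slim_blue ([326.4, 282.2, 12.7, -1.2], [np.float64(0.93), np.float64(0.96), np.float64(0.97)])
flat_1 ([425.9, -363.5, -18.3], [np.float64(0.89), np.float64(0.94), np.float64(0.91)])
flat_1 ([426.3, -361.1, -18.2, 2.6], [np.float64(0.89), np.float64(0.95), np.float64(0.9)])
flat_1 ([416.0, 135.2, -4.3], [np.float64(0.93), np.float64(0.92)])
flat_1 ([416.2, 134.9, -4.6, -0.9], [np.float64(0.93), np.float64(0.93)])
flat_1 ([458.6, 8.2, -1.9], [np.float64(0.63), np.float64(0.93), np.float64(0.95)])
flat_1 ([458.9, 8.0, -1.6, -0.5], [np.float64(0.63), np.float64(0.93), np.float64(0.95)])
flat_1 ([411.0, -138.5, -13.5], [np.float64(0.95), np.float64(0.9), np.float64(0.93)])
flat_1 ([411.1, -139.2, -13.5, -3.3], [np.float64(0.95), np.float64(0.91), np.float64(0.94)])
flat_1 ([327.8, -267.2, 18.9], [np.float64(0.93), np.float64(0.92), np.float64(0.91)])
flat_1 ([328.0, -267.9, 18.8, -1.2], [np.float64(0.93), np.float64(0.92), np.float64(0.91)])
base_tin ([653.5, -17.8, 1.8], [np.float64(0.9)])
base_tin ([656.8, -22.8, 1.7, -7.4], [np.float64(0.91)])
low_red_left ([646.7, -189.5, -2.5], [np.float64(0.96), np.float64(0.88)])
low_red_left ([647.6, -189.8, -2.6, -2.8], [np.float64(0.96), np.float64(0.89)])
low_red_left None
low_red_left None
low_blue_left ([644.2, 258.0, -2.9], [np.float64(0.95)])
low_blue_left ([643.9, 258.6, -3.6, 0.3], [np.float64(0.95)])
low_blue_left None
low_blue_left None
```

Request:
{"method": "move_arm", "body": {"steps": [[[0.4,-0.95,0],0,0],[[0.4,-0.95,0],0,0],[[0.4,-0.95,0],0,0],[[0.4,-0.95,0],0,0],[[0.4,-0.95,0],0,0],[[0.4,-0.95,0],0,0],[[0.4,-0.95,0],0,0],[[0.4,-0.95,0],0,0],[[0,0,0],0,0],[[0,0,0],0,0],[[0,0,0],0,0]]}}

```text
t: 6.15
ee_pos: [516.7, 221.2, 342.3]
orientation: [3.141, 0.001, -0.001]
ft_force: [0.4, -0.5, 0.7]
width: 87.8
grasp_force: 0.0
```

```bash
cat > m2.py <<'E'
from f import *
import sys
col=sys.argv[1]
G={'blue':[('left',(644,258,0)),('right',(645,186,0))],'red':[('left',(647,-189,-.04)),('right',(643,-260,-.04))]}[col]
ds={c:grab(c) for c in sys.argv[2:]};V=[]
for c,d in ds.items():
    V.append((d,masks(d,c,'low_%s_left'%col)+masks(d,c,'low_%s_right'%col)))
for s,p in G:
    for zf in (0,1): print(s,fit('low',p+(0,),V,0,zf))
if 'wrist' in ds:
    save(ds['wrist'],'w_%s.png'%col);print(ctrl.get_obs()['ee_pos'])
    V=[(ds['wrist'],masks(d,'wrist','base_tin'))];print('base',fit('base',(653,-18,.03,0),V,4))
    for t,p in (('slim_red',(438,369,.02,0)),('slim_blue',(326,282,.22,0))):
        print(t,fit('slim',p,[(ds['wrist'],masks(d,'wrist',t))],0))
E
python3 m2.py blue top side wrist
```

```text
left ([644.1, 257.8, -3.3], [np.float64(0.92), np.float64(0.97)])
left ([644.1, 257.9, -3.3, -1.6], [np.float64(0.91), np.float64(0.97)])
right ([638.9, 188.4, -3.7], [np.float64(0.55), np.float64(0.95), np.float64(0.97)])
right ([639.2, 188.1, -3.8, -1.3], [np.float64(0.56), np.float64(0.95), np.float64(0.96)])
[517.12670631 221.23735807 342.83311997]
base ([649.9, -17.3, 1.3], [np.float64(0.96)])
slim_red ([439.0, 369.0, -0.8], [np.float64(0.89)])
slim_blue ([327.2, 282.9, 10.1], [np.float64(0.96)])
```

View pics/w_blue.png

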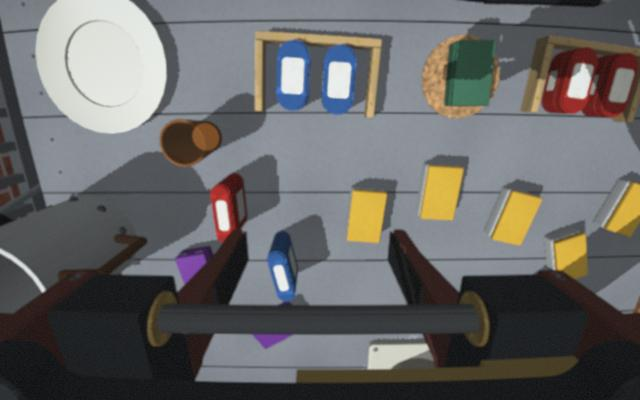

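The wrist view confirms the blue low tins at (292,75) and (338,80), with the rack yawed about -3.5°. The jar at (190,142) is clear. I'm going to the blue slim tin.

Request:
{"method": "move_arm", "body": {"steps": [[[-0.76,-0.245,0.85],0,0],[[-0.76,-0.245,0.85],0,0],[[-0.76,-0.245,0.85],0,0],[[-0.76,-0.245,0.85],0,0],[[-0.76,-0.245,0.85],0,0],[[-0.76,-0.245,0.85],0,0],[[-0.76,-0.245,0.85],0,0],[[-0.76,-0.245,0.85],0,0],[[-0.76,-0.245,0.85],0,0],[[-0.76,-0.245,0.85],0,0],[[0,0,0],-0.8,0],[[0,0,0],-0.8,0],[[0,0,0],-0.8,0],[[0,0,0],0,0],[[0,0,0],0,0],[[0,0,0],0,0]]}}

```text
t: 8.08
ee_pos: [327.3, 282.9, 130.3]
orientation: [-3.124, -0.326, -0.0]
ft_force: [-0.3, -0.1, 0.7]
width: 88.0
grasp_force: 0.0
```

```bash
python3 - <<'E'
from f import *
V=[]
for c in ('top','side','wrist'):
    d=grab(c);V.append((d,masks(d,c,'slim_blue')))
for v in V+[None]:
    print(fit('slim',(326,282,.21,0),[v] if v else V))
o=ctrl.get_obs();print(o['ee_pos'],R.from_rotvec(o['orientation']).as_matrix()[:,0])
E
```

```text
None
([326.2, 283.9, 11.2], [np.float64(0.64)])
([326.3, 282.6, 11.6], [np.float64(0.98)])
([326.4, 282.7, 11.6], [np.float64(0.64), np.float64(0.98)])
[327.21534042 282.74012284 130.23889828] [9.78204197e-01 2.07645200e-01 1.39948940e-04]
```

Aligned to within 1 mm. I'll descend, close, and lift slightly.

Request:
{"method": "move_arm", "body": {"steps": [[[0,0,0.8],0,0],[[0,0,0.8],0,0],[[0,0,0.8],0,0],[[0,0,0.76],0,0],[[0,0,0],0,0],[[0,0,0],0,1],[[0,0,0],0,1],[[0,0,0],0,1],[[0,0,0],0,1],[[0,0,0],0,1],[[0,0,0],0,1],[[0,0,-0.3],0,1],[[0,0,-0.3],0,1],[[0,0,0],0,1],[[0,0,0],0,1]]}}

```text
t: 9.63
ee_pos: [327.8, 283.4, 67.7]
orientation: [-3.123, -0.329, -0.003]
ft_force: [-2.7, -1.1, 18.9]
width: 32.0
grasp_force: 30.0
```

Request:
{"method": "move_arm", "body": {"steps": [[[0,0,0],0.775,1],[[0,0,0],0.775,1],[[0,0,0],0.775,1],[[0,0,0],0.775,1],[[0.8,0.16,0],0,1],[[0.8,0.16,0],0,1],[[0.8,0.16,0],0,1],[[0.8,0.16,0],0,1],[[0.8,0.16,0],0,1],[[0.8,0.16,0],0,1],[[0.8,0.16,0],0,1],[[0.8,0.16,0],0,1],[[0.8,0.16,0],0,1],[[0.8,0.16,0],0,1],[[0,0,0],0,1],[[0,0,0],0,1],[[0,0,0],0,1],[[0,0,0],0,1]]}}

```text
t: 11.13
ee_pos: [524.6, 231.2, 66.9]
orientation: [-3.139, 0.095, -0.003]
ft_force: [3.6, -0.5, 5.4]
width: 32.4
grasp_force: 30.0
```

```bash
python3 m2.py blue wrist; python3 -c "
from h import *
o=ctrl.get_obs();print(o['ee_pos'],R.from_rotvec(o['orientation']).as_matrix()[:,0],o['ft_force'])"
```

```text
left None
left None
right None
right None
[524.58177537 231.20797497  66.86655809]
base None
slim_red None
slim_blue None
[524.58717891 231.2293981   66.85310734] [ 0.99820567 -0.059847    0.0019448 ] [ 3.20684833 -1.23251956  5.97978239]
```

View pics/w_blue.png

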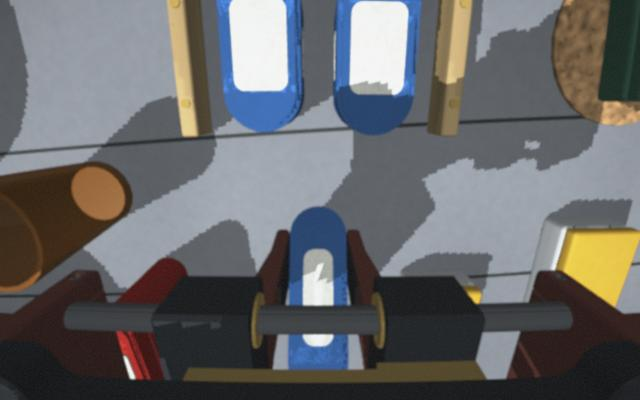

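The held slim, centred at column 318, lines up with the middle of the gap (low tins at columns 263 and 373). I'll check its height before lowering.

```bash
python3 - <<'E'
from f import *
V=[]
for c in ('top','side'):
    d=grab(c);ms=masks(d,c,'slim_blue');V.append((d,ms))
for v in V+[None]: print(fit('slim',(526,231,-.06,0),[v] if v else V,15,True,.2))
print(ctrl.get_obs()['ft_force'],ctrl.get_obs()['moment'])
E
```

```text
None
([475.7, 239.5, -16.7, 1.7], [np.float64(0.73)])
([475.7, 239.5, -16.7, 1.7], [np.float64(0.73)])
[ 3.53183152 -1.20485829  6.50681019] [-0.22518657 -0.96732624  0.00984151]
```

Request:
{"method": "move_arm", "body": {"steps": [[[0,0,0.3],0,1],[[0,0,0.2],0,1],[[0,0,0],0,1],[[0,0,0],0,1],[[0,0,0],0,1]]}}

```text
t: 12.05
ee_pos: [528.4, 231.6, 57.5]
orientation: [-3.138, 0.093, -0.015]
ft_force: [6.2, -7.6, 26.4]
width: 31.7
grasp_force: 30.0
```

```bash
python3 - <<'E'
from h import *
d=grab('side');x,y=proj(d,[528,231,40])[0].astype(int);print(x,y)
cv2.imwrite('pics/s2.png',cv2.resize(d['image'][y-60:y+50,x-70:x+70,::-1],None,fx=5,fy=5,interpolation=2))
o=ctrl.get_obs();print(o['ee_pos'],o['ft_force'],o['moment'])
E
```

```text
280 271
[528.38805034 231.55060983  57.55826283] [ 6.53565796 -6.46487544 26.39728728] [-1.45122214 -1.27039896  0.0821557 ]
```

View pics/s2.png

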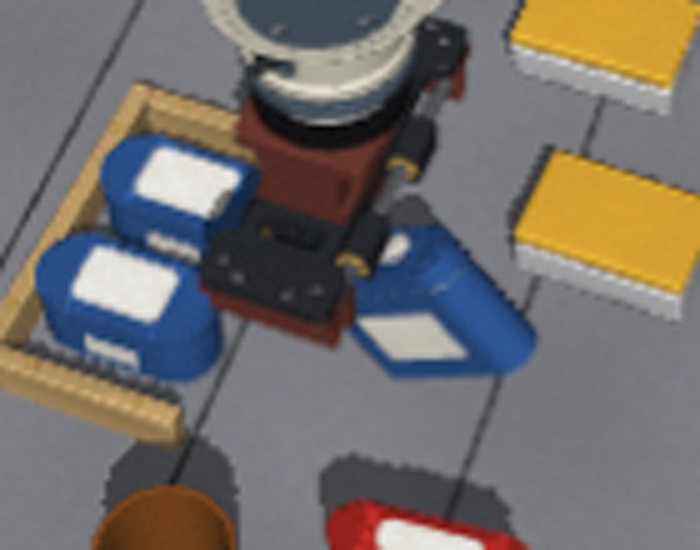

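The side view shows the blue slim tipped in the grip: its foot trails towards the robot and it is resting on its front bottom edge. I'll lift it clear and look again.

Request:
{"method": "move_arm", "body": {"steps": [[[-0.5,0,-0.8],0,1],[[-0.5,0,-0.8],0,1],[[-0.5,0,-0.8],0,1],[[-0.5,0,-0.8],0,1],[[0,0,0],0,1],[[0,0,0],0,1],[[0,0,0],0,1],[[0,0,0],0,1],[[0,0,0],0,1],[[0,0,0],0,1]]}}

```text
t: 12.93
ee_pos: [474.1, 233.4, 132.6]
orientation: [3.139, -0.096, -0.003]
ft_force: [0.1, -0.6, -2.9]
width: 32.1
grasp_force: 30.0
```

```bash
python3 - <<'E'
from h import *
d=grab('side');o=ctrl.get_obs();x,y=proj(d,o['ee_pos'])[0].astype(int);print(x,y)
cv2.imwrite('pics/s3.png',cv2.resize(d['image'][y-60:y+50,x-70:x+70,::-1],None,fx=5,fy=5,interpolation=2))
print(o['ee_pos'],o['ft_force'],o['moment'],o['width'])
E
```

```text
298 257
[474.26618916 233.46296869 132.78208891] [-0.50868019 -0.31034908 -2.7543687 ] [ 0.00636405 -0.03029898  0.02611316] 32.31164101367861
```

View pics/s3.png

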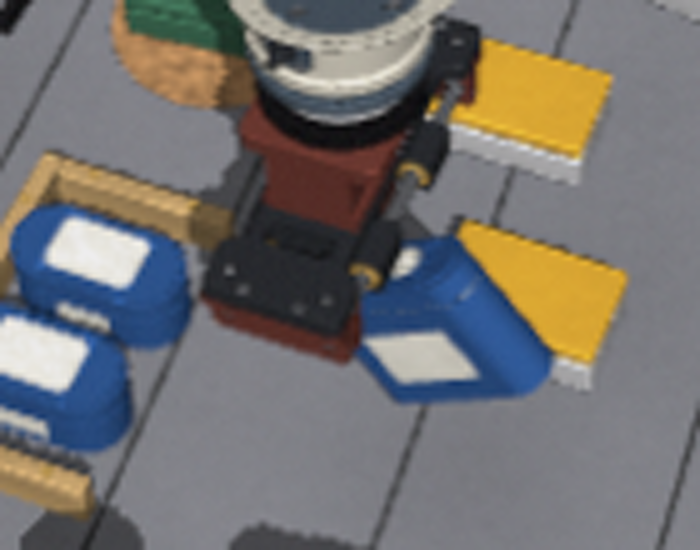

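The tin is clear of the shelf but still pitched about 35-40° in the grip, and the rack is undisturbed. I'll right it by setting the front edge down and dragging backwards while lowering.

Request:
{"method": "move_arm", "body": {"steps": [[[0,0,0.66],0,1],[[0,0,0.66],0,1],[[0,0,0.66],0,1],[[0,0,0.66],0,1],[[-0.2,0,0],0,1],[[-0.3,0,0.08],0,1],[[-0.3,0,0.08],0,1],[[-0.3,0,0.08],0,1],[[-0.3,0,0.08],0,1],[[-0.3,0,0.08],0,1],[[-0.3,0,0.08],0,1],[[-0.3,0,0.08],0,1],[[0,0,0],0,1]]}}

```text
t: 14.07
ee_pos: [419.1, 237.8, 56.4]
orientation: [-3.138, 0.092, -0.01]
ft_force: [2.6, -7.9, 23.0]
width: 32.3
grasp_force: 30.0
```

```bash
python3 - <<'E'
from h import *
d=grab('side');o=ctrl.get_obs();x,y=proj(d,o['ee_pos'])[0].astype(int);print(x,y)
cv2.imwrite('pics/s4.png',cv2.resize(d['image'][y-50:y+50,x-60:x+60,::-1],None,fx=5,fy=5,interpolation=2))
print(o['ee_pos'],o['ft_force'],o['moment'],o['width'])
E
```

```text
320 281
[419.24591395 237.83535034  56.44889145] [ 2.72138415 -7.70310047 23.62953183] [-1.65980358 -0.33887882  0.03841057] 31.96136376935089
```

View pics/s4.png

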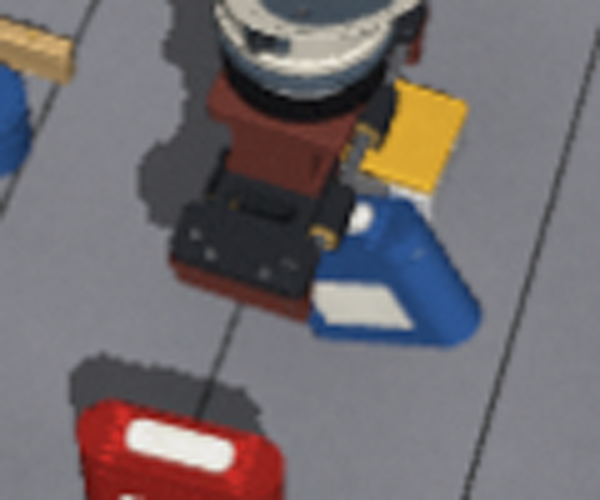

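```bash
python3 - <<'E'
from f import *
d=grab('side');o=ctrl.get_obs();c=np.array(o['ee_pos'])+[0,0,19]
base=R.from_rotvec(o['orientation'])*R.from_rotvec([np.pi,0,0])  # tool x, up z
ms=masks(d,'side','slim_blue');print([m[0] for m in ms])
x,y=proj(d,o['ee_pos'])[0].astype(int)
im=d['image'].copy();hsv=cv2.cvtColor(im,cv2.COLOR_RGB2HSV)
blue=cv2.inRange(hsv,(100,120,60),(125,255,255));print(blue.sum()//255)
# visible mask = blue or network mask; score: model must cover mask; penalise model area beyond mask on shelf (grey) pixels
reg=np.zeros_like(blue);reg[y-50:y+50,x-20:x+60]=1
mk=((blue>0)&(reg>0)); n,lab,st,_=cv2.connectedComponentsWithStats(mk.astype(np.uint8));mk=lab==1+st[1:,4].argmax();print(mk.sum())
sat=hsv[:,:,1]
grey=(sat<60)&(im.mean(2)<175)&(reg>0)
best=[]
from itertools import product
for th,ro,h,ox in product(range(-10,61,5),(-20,-10,0,10,20),(58,64,70,76,82),(-20,-10,0,10,20)):
    P=(S['slim']-[ox,0,h])@(R.from_euler('yx',[th,ro],degrees=True)).as_matrix().T
    P=base.apply(P)+c
    m=np.zeros((400,640),np.uint8);cv2.fillConvexPoly(m,np.round(cv2.convexHull(proj(d,P).astype(np.float32))*16).astype(np.int32),1,shift=4)
    best.append(((mk&(m==0)).sum()+(grey&(m>0)).sum(),th,ro,h,ox,round(P[:,2].min(),1)))
print(sorted(best)[:12])
E
```

```text
[0.75, 0.4]
1524
520
[(np.int64(373), 20, -10, 82, 20, np.float64(-11.2)), (np.int64(378), 25, -10, 82, 20, np.float64(-10.9)), (np.int64(387), 30, -10, 82, 20, np.float64(-9.8)), (np.int64(389), 15, -10, 82, 20, np.float64(-11.0)), (np.int64(392), 20, -10, 76, 20, np.float64(-5.7)), (np.int64(400), 25, -10, 76, 20, np.float64(-5.5)), (np.int64(402), 35, -10, 82, 20, np.float64(-8.2)), (np.int64(408), 30, -10, 82, 10, np.float64(-14.7)), (np.int64(411), 25, 0, 70, 20, np.float64(-0.6)), (np.int64(413), 15, -10, 76, 20, np.float64(-5.3)), (np.int64(413), 40, -10, 82, 20, np.float64(-5.9)), (np.int64(414), 15, -20, 82, 20, np.float64(-9.1))]
```

The tin is partly righted, with about 20° left. I'll keep dragging back and down, then open so the bottom-heavy tin settles flat between the fingers.

Request:
{"method": "move_arm", "body": {"steps": [[[-0.3,0,0.02],0,1],[[-0.3,0,0.02],0,1],[[-0.3,0,0.04],0,1],[[-0.3,0,0.04],0,1],[[-0.3,0,0.04],0,1],[[0,0,0],0,1],[[0,0,0],0,1]]}}

```text
t: 14.8
ee_pos: [380.3, 240.8, 51.0]
orientation: [-3.138, 0.095, -0.005]
ft_force: [-1.8, 3.2, 9.6]
width: 32.1
grasp_force: 30.0
```

Request:
{"method": "move_arm", "body": {"steps": [[[0,0,0],0,0.5],[[0,0,0],0,0.5],[[0,0,0],0,0.4],[[0,0,0],0,0.3],[[0,0,0],0,0.2],[[0,0,0],0,0],[[0,0,0],0,0],[[0,0,-0.8],0,0],[[0,0,-0.8],0,0],[[0,0,-0.8],0,0],[[0,0,-0.8],0,0],[[0,0,0],0,0],[[0,0,0],0,0],[[0,0,0],0,0]]}}

```text
t: 15.97
ee_pos: [379.2, 239.2, 129.2]
orientation: [3.14, -0.096, -0.001]
ft_force: [0.6, -0.7, -0.7]
width: 87.9
grasp_force: 0.0
```

```bash
cat > ms.py <<'E'
from f import *
import sys
t=sys.argv[1];p=tuple(float(v) for v in sys.argv[2:5]);V=[]
for c in sys.argv[5:] or ('top','side','wrist'):
    d=grab(c);V.append((d,masks(d,c,t)))
p=(p[0],p[1],p[2]/57.3,0)
for v in V: print(fit(t.split('_')[0],p,[v],4 if t=='base_tin' else 0))
print('all',fit(t.split('_')[0],p,V,4 if t=='base_tin' else 0))
o=ctrl.get_obs();M=R.from_rotvec(o['orientation']).as_matrix()
print('tcp',o['t'],o['ee_pos'].round(1),'yaw',round(np.degrees(np.arctan2(M[1,0],M[0,0])),2),o['ft_force'].round(1))
E
python3 ms.py slim_blue 385 240 -3.5; python3 -c "
from h import *
d=grab('wrist');save(d,'w5.png')"
```

```text
None
([358.5, 243.1, -3.7], [np.float64(0.75)])
([358.7, 241.7, -2.9], [np.float64(0.97)])
all ([358.8, 241.8, -3.1], [np.float64(0.75), np.float64(0.97)])
tcp 16.2667 [379.2 239.3 129. ] yaw -3.49 [-0.5 -0.1 -0.2]
```

View pics/w5.png

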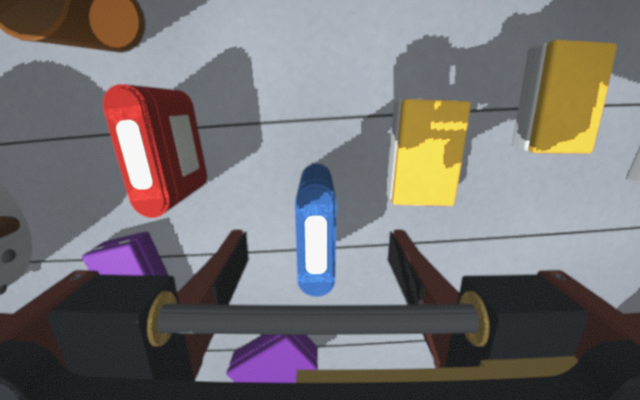

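The blue slim is upright again at (358.8, 241.8, -3°). I'll regrasp it over its centre and check after each small step.

Request:
{"method": "move_arm", "body": {"steps": [[[-0.82,-0.05,0],0,0],[[0,0,0.78],0,0],[[0,0,0.78],0,0],[[0,0,0.78],0,0],[[0,0,0.78],0,0],[[0,0,0],0,0],[[0,0,0],0,0],[[0,0,0],0,0]]}}

```text
t: 16.98
ee_pos: [359.5, 242.1, 52.2]
orientation: [-3.14, 0.095, -0.0]
ft_force: [-1.1, 0.4, -0.4]
width: 87.6
grasp_force: 0.0
```

Request:
{"method": "move_arm", "body": {"steps": [[[0,0,0],0,1],[[0,0,0],0,1],[[0,0,0],0,1],[[0,0,0],0,1],[[0,0,0],0,1],[[0,0,0],0,1]]}}

```text
t: 17.48
ee_pos: [359.3, 242.1, 51.9]
orientation: [-3.14, 0.095, -0.001]
ft_force: [0.3, 0.6, -0.5]
width: 51.1
grasp_force: 0.0
```

Request:
{"method": "move_arm", "body": {"steps": [[[0,0,-0.2],0,1],[[0,0,-0.2],0,1],[[0,0,0],0,1],[[0,0,0],0,1],[[0,0,0],0,1]]}}

```text
t: 17.9
ee_pos: [359.7, 242.2, 62.6]
orientation: [-3.139, 0.096, -0.002]
ft_force: [-2.0, -1.5, 12.2]
width: 31.6
grasp_force: 30.0
```

Closing the fingers takes about 0.8 s, so both lifts began before the grip was complete. I'll lower, reopen, and close with enough time.

Request:
{"method": "move_arm", "body": {"steps": [[[0,0,0.2],0,1],[[0,0,0.15],0,1],[[0,0,0],0,0.4],[[0,0,0],0,0.4],[[0,0,0],0,0.4],[[0,0,0],0,0.4],[[0,0,0],0,0.4],[[0,0,0.05],0,0.4],[[0,0,0],0,0.4],[[0,0,0],0,1],[[0,0,0],0,1],[[0,0,0],0,1],[[0,0,0],0,1],[[0,0,0],0,1],[[0,0,0],0,1],[[0,0,0],0,1],[[0,0,0],0,1]]}}

```text
t: 19.32
ee_pos: [359.2, 242.0, 51.7]
orientation: [-3.14, 0.095, -0.0]
ft_force: [-0.5, -0.4, -0.9]
width: 31.8
grasp_force: 30.0
```

Request:
{"method": "move_arm", "body": {"steps": [[[0,0,-0.2],0,1],[[0,0,-0.2],0,1],[[0,0,0],0,1],[[0,0,0],0,1],[[0,0,0],0,1]]}}

```text
t: 19.73
ee_pos: [359.3, 242.0, 61.9]
orientation: [-3.14, 0.096, -0.001]
ft_force: [0.2, -0.8, -2.3]
width: 32.2
grasp_force: 30.0
```

```bash
python3 ms.py slim_blue 359 242 -3.5 wrist side
```

```text
([356.0, 241.4, -2.2], [np.float64(0.78)])
None
all ([356.0, 241.4, -2.2], [np.float64(0.78)])
tcp 19.9333 [359.1 241.9  61.6] yaw -3.48 [ 0.3 -1.  -2.5]
```

Request:
{"method": "move_arm", "body": {"steps": [[[0.6,0,0],0,1],[[0.85,0,0],0,1],[[0.85,0,0],0,1],[[0.85,0,0],0,1],[[0.85,0,0],0,1],[[0.85,0,0],0,1],[[0.85,0,0],0,1],[[0.6,0.04,0],0,1],[[0.4,0,0],0,1],[[0,0,0.2],0,1],[[0,0,0.16],0,1],[[0,0,0],0,1],[[0,0,0],0,1],[[0,0,0],0,1]]}}

```text
t: 21.1
ee_pos: [525.0, 230.7, 52.3]
orientation: [3.14, -0.095, -0.002]
ft_force: [-0.0, 0.5, -2.1]
width: 31.7
grasp_force: 30.0
```

```bash
python3 -c "
from h import *
d=grab('wrist');save(d,'w6.png');print(proj(d,[[528,230,85],[641.5,223.1,45],[591,226,45]]))"
```

```text
[[317.65962294 270.47307345]
 [317.68253039  42.01402787]
 [317.96960887 137.57286744]]
```

View pics/w6.png

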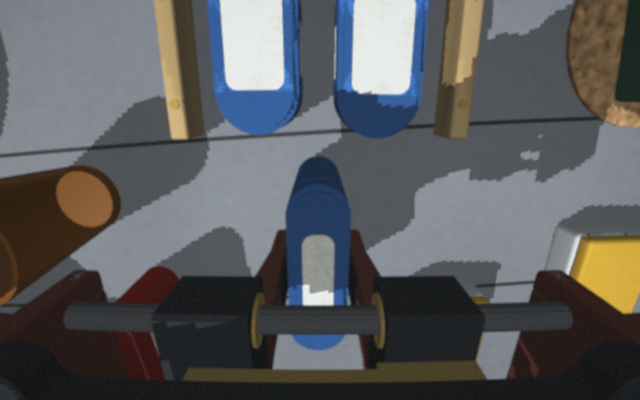

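The slim is upright and centred on the gap (column 318). I'll slide it in.

Request:
{"method": "move_arm", "body": {"steps": [[[0.4,0,0],0,1],[[0.4,0,0],0,1],[[0.3,0,0],0,1],[[0.3,0,0],0,1],[[0.3,0,0],0,1],[[0.3,0,0],0,1],[[0.3,0,0],0,1],[[0.3,0,0],0,1],[[0.3,0,0],0,1],[[0.3,0,0],0,1],[[0.3,0,0],0,1],[[0.3,0,0],0,1],[[0.3,0,0],0,1],[[0.3,0,0],0,1],[[0,0,0],0,1],[[0,0,0],0,1],[[0,0,0],0,1]]}}

```text
t: 22.57
ee_pos: [636.6, 224.2, 52.9]
orientation: [-3.14, 0.096, -0.002]
ft_force: [0.1, -0.2, -2.4]
width: 31.4
grasp_force: 30.0
```

Request:
{"method": "move_arm", "body": {"steps": [[[0.2,0,0],0,1],[[0.2,0,0],0,1],[[0.2,0,0],0,1],[[0,0,0],0,1],[[0,0,0],0,1]]}}

```text
t: 22.98
ee_pos: [646.0, 223.5, 52.3]
orientation: [3.139, -0.096, -0.017]
ft_force: [-17.9, 2.7, 10.1]
width: 31.3
grasp_force: 30.0
```

The tin is against the back rail. I'll relax the push, set it down, and release.

Request:
{"method": "move_arm", "body": {"steps": [[[-0.24,0,0.03],0,1],[[0,0,0],0,1],[[0,0,0],0,0.4],[[0,0,0],0,0.4],[[0,0,0],0,0.4],[[0,0,0],0,0.4],[[0,0,0],0,0.4],[[0,0,-0.5],0,0.4],[[0,0,-1],0,0.4],[[0,0,-1],0,0],[[0,0,-1],0,0],[[-0.3,0,-1],0,0],[[-0.6,0,-1],0,0],[[-0.6,0,-1],0,0],[[-0.6,0,-1],0,0],[[-0.6,0,0],0,0],[[0,0,0],0,0],[[0,0,0],0,0]]}}

```text
t: 24.48
ee_pos: [577.6, 227.7, 240.4]
orientation: [-3.14, 0.095, -0.002]
ft_force: [0.8, 0.5, -0.8]
width: 87.9
grasp_force: 0.0
```

```bash
python3 m2.py blue top wrist; python3 ms.py slim_blue 644 223 -3.5;python3 ms.py slim_red 439 369 0
```

```text
left ([645.5, 265.6, -7.7], [np.float64(0.95)])
left ([645.3, 266.2, -8.3, -4.2], [np.float64(0.96)])
right ([640.8, 179.7, -0.5], [np.float64(0.63), np.float64(0.91)])
right ([640.9, 180.4, -1.0, -10.1], [np.float64(0.63), np.float64(0.96)])
[578.00611907 227.41283911 238.50925205]
base ([650.7, -17.4, 1.2], [np.float64(0.95)])
slim_red None
slim_blue None
None
([640.5, 223.9, -1.9], [np.float64(0.8)])
([642.9, 223.6, -3.7], [np.float64(0.97)])
all ([642.3, 223.6, -3.4], [np.float64(0.79), np.float64(0.97)])
tcp 25.2333 [577.7 227.7 239.4] yaw -3.48 [-0.6 -0.3  0.2]
None
([438.3, 370.6, 0.4], [np.float64(0.93)])
None
all ([438.3, 370.6, 0.4], [np.float64(0.93)])
tcp 25.5333 [577.7 227.7 239.5] yaw -3.48 [0.1 0.2 0.5]
```

The blue slim is home at (642.9, 223.6, -3.7°) with the low tins spread evenly. Next is the red slim.

Request:
{"method": "move_arm", "body": {"steps": [[[0,0,0],-0.86,0],[[-0.685,-0.72,0.54],0,0],[[-0.685,-0.72,0.54],0,0],[[-0.685,-0.72,0.54],0,0],[[-0.685,-0.72,0.54],0,0],[[-0.685,-0.72,0.54],0,0],[[-0.685,-0.72,0.54],0,0],[[-0.685,-0.72,0.54],0,0],[[-0.685,-0.72,0.54],0,0],[[0,0,0],0,0],[[0,0,0],0,0],[[0,0,0],0,0]]}}

```text
t: 26.53
ee_pos: [439.3, 369.8, 131.9]
orientation: [-3.141, -0.023, -0.001]
ft_force: [0.5, 0.3, 0.9]
width: 87.8
grasp_force: 0.0
```

```bash
python3 ms.py slim_red 439 369 0.5 wrist top
```

```text
([438.6, 369.5, 1.4], [np.float64(0.97)])
None
all ([438.6, 369.5, 1.4], [np.float64(0.97)])
tcp 26.7333 [439.8 369.3 132.1] yaw 0.74 [-0.5  0.1 -0.2]
```

Request:
{"method": "move_arm", "body": {"steps": [[[0,0,0.8],0,0],[[0,0,0.8],0,0],[[0,0,0.8],0,0],[[0,0,0.8],0,0.3],[[0,0,0],0,0.5],[[0,0,0],0,1],[[0,0,0],0,1],[[0,0,0],0,1],[[0,0,0],0,1],[[0,0,0],0,1],[[0,0,0],0,1],[[0,0,0],0,1],[[0,0,0],0,1],[[0,0,0],0,1]]}}

```text
t: 27.9
ee_pos: [438.9, 369.9, 51.9]
orientation: [-3.141, -0.022, -0.001]
ft_force: [-0.9, -1.0, 5.5]
width: 32.0
grasp_force: 29.9
```

Request:
{"method": "move_arm", "body": {"steps": [[[0,0,-0.5],0,1],[[0,0,-1],0,1],[[0,0,-1],0,1],[[0,0,-1],0,1],[[0,0,-1],0,1],[[0,0,-0.5],0,1],[[0,0,0],0,1],[[0,0,0],0,1]]}}

```text
t: 28.57
ee_pos: [438.7, 369.7, 177.1]
orientation: [-3.141, -0.022, -0.001]
ft_force: [-0.7, -0.1, -2.1]
width: 31.8
grasp_force: 29.9
```

Request:
{"method": "move_arm", "body": {"steps": [[[0.1,0.6,0],0,1],[[0.1,1,0],0,1],[[0.1,1,0],0,1],[[0.1,1,0],0,1],[[0.1,1,0],0,1],[[0.1,1,0],0,1],[[0.1,1,0],0,1],[[0.1,1,0],0,1],[[0.1,1,0],0,1],[[0.1,1,0],0,1],[[0.1,1,0],0,1],[[0.1,1,0],0,1],[[0.1,1,0],0,1],[[0.1,1,0],0,1],[[0.1,1,0],0,1],[[0.1,1,0],0,1],[[0.1,1,0],0,1],[[0.1,1,0],0,1],[[0.1,1,0],0,1],[[0.1,1,0],0,1]]}}

```text
t: 30.23
ee_pos: [493.9, -121.0, 174.8]
orientation: [-3.141, -0.022, 0.005]
ft_force: [0.2, -1.0, -1.6]
width: 31.8
grasp_force: 29.9
```

Request:
{"method": "move_arm", "body": {"steps": [[[0.1,1,0],0,1],[[0.1,1,0],0,1],[[0.1,1,0],0,1],[[0.1,0.8,0],0,1],[[0,0,0],0.65,1],[[0,0,0],0,1],[[0,0,0],0,1],[[0,0,0],0,1]]}}

```text
t: 30.9
ee_pos: [505.9, -213.8, 175.4]
orientation: [-3.14, 0.064, 0.003]
ft_force: [-0.1, 0.0, -2.6]
width: 32.2
grasp_force: 29.9
```

```bash
python3 m2.py red top side wrist; python3 ms.py base_tin 650 -17 1.2
```

```text
left ([647.8, -188.6, -2.6], [np.float64(0.84), np.float64(0.94)])
left ([648.3, -189.2, -2.6, -2.0], [np.float64(0.84), np.float64(0.94)])
right ([643.8, -263.4, -7.7], [np.float64(0.87)])
right ([642.4, -258.8, -7.1, 4.1], [np.float64(0.86)])
[ 507.11736733 -214.18814658  176.5105057 ]
base None
slim_red None
slim_blue None
([651.6, -19.7, -0.2], [np.float64(0.96)])
([651.5, -17.3, 6.7], [np.float64(0.89)])
None
all ([651.7, -19.3, 0.2], [np.float64(0.95), np.float64(0.88)])
tcp 31.8 [ 507.1 -214.4  176.5] yaw -2.43 [ 0.1  0.8 -3.1]
```

View pics/w_red.png

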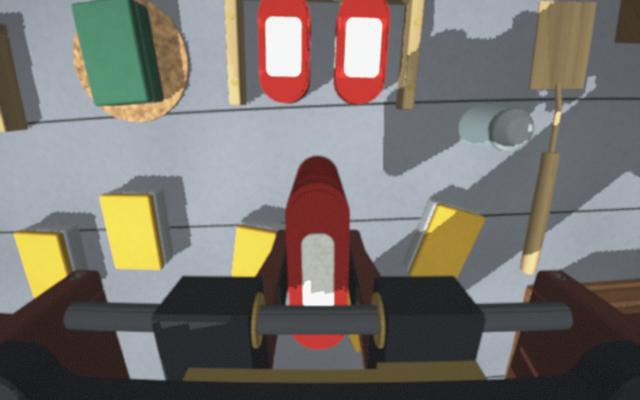

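The low red tins are centred at columns 284 and 361. The gap runs from about 309 to 336, while the slim sits at 318. I'll compute the gap line in world coordinates.

```bash
python3 - <<'E'
from h import *
d=grab('wrist');hsv=cv2.cvtColor(d['image'],cv2.COLOR_RGB2HSV);red=((hsv[:,:,0]<10)|(hsv[:,:,0]>170))&(hsv[:,:,1]>120)
W=[];C=[]
for r in range(15,76,6):
    row=red[r]
    a=max(c for c in range(285,318) if row[c]); b=min(c for c in range(318,365) if row[c])
    la=min(c for c in range(250,300) if row[c]); rb=max(c for c in range(340,400) if row[c])
    w=atz(d,[[(a+b+1)/2,r],[(la+rb+1)/2,r]],40);W.append(w[0,:2]);C.append(w[1,:2]);print(r,la,a,b,rb,w[0,:2].round(1),w[1,:2].round(1))
for A in (W,C):
    A=np.array(A);p=np.polyfit(A[:,0],A[:,1],1);print('yaw',np.degrees(np.arctan(p[0])),'y at 645,507',np.polyval(p,[645,507]))
o=ctrl.get_obs();print(o['ee_pos'])
E
```

```text
15 257 308 337 388 [ 671.8 -226.9] [ 671.8 -226.9]
21 257 308 336 388 [ 666.8 -226.2] [ 666.8 -226.7]
27 257 309 335 388 [ 661.7 -226. ] [ 661.7 -226.5]
33 257 309 335 387 [ 656.6 -225.8] [ 656.6 -225.8]
39 257 308 336 387 [ 651.5 -225.6] [ 651.5 -225.6]
45 257 308 336 386 [ 646.3 -225.4] [ 646.3 -224.9]
51 258 308 336 386 [ 641.  -225.2] [ 641.  -225.2]
57 258 308 335 385 [ 635.8 -224.5] [ 635.8 -224.5]
63 258 308 335 385 [ 630.4 -224.3] [ 630.4 -224.3]
69 258 308 334 384 [ 625.1 -223.6] [ 625.1 -223.6]
75 258 308 333 384 [ 619.7 -222.9] [ 619.7 -223.4]
yaw -3.804649902056989 y at 645,507 [-225.06984959 -215.89265069]
yaw -3.881678831046766 y at 645,507 [-225.15396515 -215.79040063]
[ 507.02012191 -214.39780775  176.41915513]
```

Request:
{"method": "move_arm", "body": {"steps": [[[0,0,0],0.21,1],[[0.43,0.05,0.5],0,1],[[0.42,0.04,0.9],0,1],[[0,0,0.9],0,1],[[0,0,0.9],0,1],[[0,0,0.9],0,1],[[0,0,0.6],0,1],[[0,0,0.24],0,1],[[0,0,0],0,1],[[0,0,0],0,1],[[0,0,0],0,1]]}}

```text
t: 32.77
ee_pos: [528.6, -218.1, 53.4]
orientation: [3.14, -0.096, 0.001]
ft_force: [0.5, -0.7, -2.3]
width: 32.4
grasp_force: 30.0
```

Request:
{"method": "move_arm", "body": {"steps": [[[0.4,0,0],0,1],[[0.4,0,0],0,1],[[0.3,0,0],0,1],[[0.3,0,0],0,1],[[0.3,0,0],0,1],[[0.3,0,0],0,1],[[0.3,0,0],0,1],[[0.3,0,0],0,1],[[0.3,0,0],0,1],[[0.3,0,0],0,1],[[0.3,0,0],0,1],[[0.3,0,0],0,1],[[0.3,0,0],0,1],[[0.3,0,0],0,1],[[0,0,0],0,1],[[0,0,0],0,1]]}}

```text
t: 34.1
ee_pos: [638.9, -224.7, 53.1]
orientation: [3.14, -0.095, 0.002]
ft_force: [-0.7, 0.1, -2.0]
width: 31.7
grasp_force: 30.0
```

Request:
{"method": "move_arm", "body": {"steps": [[[0.15,0,0],0,1],[[0.15,0,0],0,1],[[0.1,0,0],0,1],[[0,0,0],0,1],[[0,0,0],0,1]]}}

```text
t: 34.52
ee_pos: [645.3, -225.0, 52.6]
orientation: [-3.139, 0.095, 0.009]
ft_force: [-8.4, -1.0, 2.9]
width: 31.9
grasp_force: 30.0
```

Request:
{"method": "move_arm", "body": {"steps": [[[0.1,0,0],0,1],[[-0.16,0,0.03],0,1],[[0,0,0],0,1],[[0,0,0],0,0.4],[[0,0,0],0,0.4],[[0,0,0],0,0.4],[[0,0,0],0,0.4],[[0,0,0],0,0.4],[[0,0,-0.5],0,0.4],[[0,0,-1],0,0.4],[[0,0,-1],0,0],[[0,0,-1],0,0],[[-0.3,0,-1],0,0],[[-0.6,0,-1],0,0],[[-0.8,-0.5,-1],0,0],[[-1,-0.8,-1],0,0],[[-1,-0.8,-1],0,0],[[0,0,0],0,0],[[0,0,0],0,0],[[0,0,0],0,0]]}}

```text
t: 36.18
ee_pos: [557.7, -167.3, 265.3]
orientation: [3.14, -0.095, 0.002]
ft_force: [0.5, 0.2, -0.4]
width: 87.6
grasp_force: 0.0
```

```bash
python3 m2.py red wrist top side; python3 ms.py slim_red 646 -225 -3.5; python3 ms.py base_tin 651 -18 1 wrist; python3 ms.py flat_1 411 -138.5 -13.5 wrist
```

```text
left ([646.6, -184.5, -4.9], [np.float64(0.97), np.float64(0.85)])
left ([646.8, -184.5, -5.0, -3.0], [np.float64(0.97), np.float64(0.85)])
right ([640.2, -266.6, -0.8], [np.float64(0.77)])
right ([639.8, -270.5, -0.9, -12.5], [np.float64(0.78)])
[ 557.26981929 -167.27471027  264.0346616 ]
base ([650.6, -18.1, 1.6], [np.float64(0.93)])
slim_red None
slim_blue None
None
([645.7, -226.1, -4.2], [np.float64(0.69)])
([643.4, -225.4, -3.4], [np.float64(0.93)])
all ([643.7, -225.5, -3.6], [np.float64(0.68), np.float64(0.93)])
tcp 37.0833 [ 557.3 -167.1  264.8] yaw -3.48 [-0.6 -0.2 -0.1]
None
all None
tcp 37.1833 [ 557.3 -167.1  264.7] yaw -3.48 [ 0.5 -1.1 -1.2]
([410.8, -136.3, -13.2], [np.float64(0.96)])
all ([410.8, -136.3, -13.2], [np.float64(0.96)])
tcp 37.2833 [ 557.3 -167.1  264.7] yaw -3.48 [0.8 0.7 0.8]
```

Both slims are in place. Now the flat tins, starting with the one at (411, -137, -13°).

Request:
{"method": "move_arm", "body": {"steps": [[[-0.66,-0.093,0.9],0,0],[[-0.66,-0.093,0.9],0,0],[[-0.66,-0.093,0.9],0,0],[[-0.66,-0.093,0.9],0,0],[[-0.66,-0.093,0.9],0,0],[[-0.66,-0.093,0.9],0,0],[[-0.66,-0.093,0.9],0,0],[[-0.66,-0.093,0.9],0,0],[[-0.66,-0.093,0.9],0,0],[[0,0,0],0.98,0],[[0,0,0],0.98,0],[[0,0,0.7],0,0],[[0,0,0.7],0,0],[[0,0,0.7],0,0],[[0,0,0],0,0],[[0,0,0],0,1],[[0,0,0],0,1],[[0,0,0],0,1],[[0,0,0],0,1],[[0,0,0],0,1]]}}

```text
t: 38.95
ee_pos: [410.9, -137.4, 10.5]
orientation: [3.12, -0.363, 0.002]
ft_force: [-0.3, -0.8, 6.2]
width: 60.0
grasp_force: 30.0
```

Request:
{"method": "move_arm", "body": {"steps": [[[0,0,0],0,1],[[0,0,0],0,1],[[0,0,0],0,1]]}}

```text
t: 39.2
ee_pos: [410.8, -137.4, 10.4]
orientation: [3.12, -0.363, 0.002]
ft_force: [-0.9, 0.1, 7.7]
width: 60.0
grasp_force: 30.0
```

Request:
{"method": "move_arm", "body": {"steps": [[[0,0,-0.5],0,1],[[0,0,-1],0,1],[[0,0,-1],-0.725,1],[[0,0,-1],-0.725,1],[[0,0,-0.5],-0.725,1],[[0,0,0],-0.725,1],[[0.88,-0.417,0],0,1],[[0.88,-0.417,0],0,1],[[0.88,-0.417,0],0,1],[[0.88,-0.417,0],0,1],[[0.88,-0.417,0],0,1],[[0.88,-0.417,0],0,1],[[0.88,-0.417,0],0,1],[[0.88,-0.417,0],0,1],[[0.88,-0.417,0],0,1],[[0.88,-0.417,0],0,1],[[0.88,-0.417,0],0,1],[[0,0,0],0,1],[[0,0,0],0,1],[[0,0,0],0,1]]}}

```text
t: 40.87
ee_pos: [648.5, -17.5, 109.2]
orientation: [3.141, 0.034, -0.003]
ft_force: [-0.8, -0.8, -2.2]
width: 59.6
grasp_force: 30.0
```

```bash
python3 ms.py base_tin 650.5 -18 1 top side;python3 -c "
from h import *
d=grab('wrist');save(d,'w7.png')"
```

```text
None
([652.2, -15.4, 6.8], [np.float64(0.84)])
all ([652.2, -15.4, 6.8], [np.float64(0.84)])
tcp 41.0667 [648.9 -17.9 109.7] yaw 1.18 [ 1.6  0.6 -2.4]
```

View pics/w7.png

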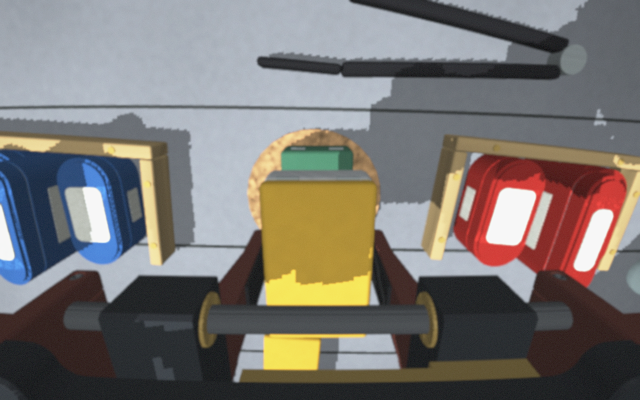

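The held tin spans columns 262–377 above the mat, and the green rear edge at columns 282–353, row 148 is parallel to it. I'll check the base pose numerically from that edge.

```bash
python3 - <<'E'
from f import *
d=grab('wrist');hsv=cv2.cvtColor(d['image'],cv2.COLOR_RGB2HSV)
g=((hsv[:,:,0]>60)&(hsv[:,:,0]<95)&(hsv[:,:,1]>90));g[:, :230]=0;g[:,420:]=0;g[200:]=0
ys,xs=np.nonzero(g);print('green',xs.min(),xs.max(),ys.min(),ys.max())
for r in range(147,175,4):
    c=np.nonzero(g[r])[0]; print(r,(c.min(),c.max()) if len(c) else None)
for c in range(285,352,10):
    r=np.nonzero(g[:,c])[0];print(c,r.min() if len(r) else None,end=' ')
h=hull(d,'base',(650.5,-17.7,.02,0),4);print(h.round(1).tolist())
E
```

```text
green 283 351 148 168
147 None
151 (np.int64(285), np.int64(349))
155 (np.int64(283), np.int64(351))
159 (np.int64(283), np.int64(351))
163 (np.int64(283), np.int64(351))
167 (np.int64(283), np.int64(350))
171 None
285 151 295 151 305 151 315 149 325 148 335 151 345 148 [[354.1000061035156, 150.60000610351562], [350.0, 257.0], [283.70001220703125, 256.8999938964844], [279.5, 150.60000610351562], [284.5, 144.89999389648438], [349.3999938964844, 144.89999389648438]]
```

Request:
{"method": "move_arm", "body": {"steps": [[[0.04,0,0.8],0,1],[[0,0,0.8],0,1],[[0,0,0.4],0,1],[[0,0,0.2],0,1],[[0,0,0.1],0,1],[[0,0,0],0,1],[[0,0,0],0,1],[[0,0,0],0,1]]}}

```text
t: 41.83
ee_pos: [651.5, -17.4, 53.1]
orientation: [3.141, 0.033, 0.002]
ft_force: [-0.7, -0.3, -3.1]
width: 59.6
grasp_force: 30.0
```

Request:
{"method": "move_arm", "body": {"steps": [[[-0.05,0,0.1],0,1],[[0,0,0],0,1],[[0,0,0],0,1]]}}

```text
t: 42.08
ee_pos: [650.3, -17.5, 50.5]
orientation: [3.141, 0.033, 0.003]
ft_force: [0.7, 0.3, 2.1]
width: 59.9
grasp_force: 30.0
```

Request:
{"method": "move_arm", "body": {"steps": [[[0,0,0],0,0],[[0,0,0],0,0],[[0,0,0],0,0],[[0,0,0],0,0],[[0,0,0],0,0],[[0,0,-0.5],0,0],[[0,0,-1],0,0],[[0,0,-1],0,0],[[0,0,-1],0,0],[[-0.85,-0.13,-0.5],0,0],[[-0.85,-0.13,0],0,0],[[-0.85,-0.13,0],0,0],[[-0.85,-0.13,0],0,0],[[-0.85,-0.13,0],0,0],[[-0.85,-0.13,0],0,0],[[-0.85,-0.13,0],0,0],[[-0.85,-0.13,0],0,0],[[-0.85,-0.13,0],0,0],[[0,0,0],0,0],[[0,0,0],0,0]]}}

```text
t: 43.75
ee_pos: [457.8, 7.8, 150.6]
orientation: [3.141, 0.034, 0.002]
ft_force: [-0.3, -0.7, 0.1]
width: 87.9
grasp_force: 0.0
```

```bash
cat > st.py <<'E'
from f import *
import sys
# measure several flats from wrist (+top,side); args x,y,deg,z0 ; and base
V=[]
for c in ('wrist','top','side'):
    d=grab(c);V.append((d,masks(d,c,'flat_1')))
    if c=='wrist': B=[(d,masks(d,c,'base_tin'))]
for a in sys.argv[1:]:
    x,y,t,z=map(float,a.split(','))
    print(a,[fit('flat',(x,y,t/57.3,0),[v],z) for v in V],fit('flat',(x,y,t/57.3,0),V,z))
o=ctrl.get_obs();M=R.from_rotvec(o['orientation']).as_matrix()
print('tcp',o['t'],o['ee_pos'].round(1),'yaw',round(np.degrees(np.arctan2(M[1,0],M[0,0])),2),o['ft_force'].round(1))
E
python3 st.py 650,-17.5,1,40 458.6,8.1,-1.7,0 416,135,-4.3,0 | sed 's/np.float64//g'
```

```text
650,-17.5,1,40 [None, ([656.2, -19.7, -0.5], [(0.93)]), ([650.9, -17.9, 3.4], [(0.87)])] ([653.6, -19.1, 0.5], [(0.93), (0.86)])
458.6,8.1,-1.7,0 [([458.5, 7.7, -3.3], [(0.97)]), None, ([458.6, 8.6, -0.2], [(0.92)])] ([458.6, 7.7, -3.0], [(0.97), (0.91)])
416,135,-4.3,0 [([414.9, 135.6, -7.1], [(0.83)]), ([417.0, 136.8, 2.6], [(0.71)]), ([416.7, 136.0, -6.1], [(0.96)])] ([416.2, 135.8, -7.0], [(0.83), (0.71), (0.96)])
tcp 44.1 [458.4   7.7 149.6] yaw 1.21 [-0.7  0.  -0.1]
```

Request:
{"method": "move_arm", "body": {"steps": [[[0,0,0.5],0.74,0],[[0,0,1],0,0],[[0,0,1],0,0],[[0,0,1],0,0],[[0,0,1],0,0],[[0,0,0.7],0,0],[[0,0,0.38],0,0],[[0,0,0],0,0],[[0,0,0],0,0],[[0,0,0],0,1],[[0,0,0],0,1],[[0,0,0],0,1],[[0,0,0],0,1],[[0,0,0],0,1],[[0,0,0],0,1],[[0,0,0],0,1],[[0,0,0],0,1]]}}

```text
t: 45.52
ee_pos: [458.2, 7.8, 10.8]
orientation: [-3.141, 0.068, -0.002]
ft_force: [-0.8, 0.0, 5.8]
width: 59.9
grasp_force: 29.9
```

Request:
{"method": "move_arm", "body": {"steps": [[[0,0,-0.5],0,1],[[0,0,-1],-0.74,1],[[0,0,-1],0,1],[[0,0,-1],0,1],[[0,0,-1],0,1],[[0,0,-0.5],0,1],[[0.6,0.13,0],0,1],[[0.9,0.13,0],0,1],[[0.9,0.13,0],0,1],[[0.9,0.13,0],0,1],[[0.9,0.13,0],0,1],[[0.9,0.13,0],0,1],[[0.9,0.13,0],0,1],[[0.9,0.13,0],0,1],[[0.76,0.13,0],0,1],[[0,0,0],0,1],[[0,0,0],0,1],[[0,0,0.6],0,1],[[0,0,0.6],0,1],[[0,0,0.4],0,1]]}}

```text
t: 47.18
ee_pos: [647.6, -17.2, 93.8]
orientation: [-3.141, -0.034, 0.004]
ft_force: [-0.4, 1.0, -0.8]
width: 59.6
grasp_force: 29.9
```

Request:
{"method": "move_arm", "body": {"steps": [[[0,0,0.15],0,1],[[0,0,0.1],0,1],[[0,0,0.08],0,1],[[0,0,0],0,1],[[0,0,0],0,1],[[0,0,0],0,1]]}}

```text
t: 47.68
ee_pos: [650.2, -17.4, 87.6]
orientation: [3.141, 0.033, 0.002]
ft_force: [0.4, -0.3, -0.9]
width: 59.8
grasp_force: 29.9
```

Request:
{"method": "move_arm", "body": {"steps": [[[0,0,0.04],0,1],[[0,0,0],0,0],[[0,0,0],0,0],[[0,0,0],0,0],[[0,0,0],0,0],[[0,0,0],0,0],[[0,0,-0.5],0,0],[[0,0,-1],0,0],[[0,0,-1],0,0],[[-0.92,-0.63,0],0,0],[[-0.92,-0.63,0],0,0],[[-0.92,-0.63,0],0,0],[[-0.92,-0.63,0],0,0],[[-0.92,-0.63,0],0,0],[[-0.92,-0.63,0],0,0],[[-0.92,-0.63,0],0,0],[[-0.92,-0.63,0],0,0],[[-0.92,-0.63,0],0,0],[[-0.92,-0.63,0],0,0],[[0,0,0],0,0]]}}

```text
t: 49.35
ee_pos: [412.5, 136.3, 148.8]
orientation: [3.141, 0.036, -0.004]
ft_force: [0.1, -0.6, 0.1]
width: 87.9
grasp_force: 0.0
```

Request:
{"method": "move_arm", "body": {"steps": [[[0,0,0],0,0],[[0,0,0],0,0]]}}

```text
t: 49.52
ee_pos: [417.7, 135.4, 149.3]
orientation: [-3.141, -0.034, -0.003]
ft_force: [-0.3, 0.8, -0.3]
width: 87.7
grasp_force: 0.0
```

```bash
python3 st.py 650,-17.5,1,76 416,135.5,-6,0 | sed 's/np.float64//g'
```

```text
650,-17.5,1,76 [None, None, ([651.2, -19.4, 2.1], [(0.9)])] ([651.2, -19.4, 2.1], [(0.9)])
416,135.5,-6,0 [([414.9, 135.3, -5.0], [(0.95)]), None, ([416.8, 135.6, -4.9], [(0.94)])] ([416.6, 135.4, -5.0], [(0.95), (0.94)])
tcp 49.8667 [416.9 134.8 148.3] yaw 1.17 [ 0.3  0.5 -0.7]
```

Request:
{"method": "move_arm", "body": {"steps": [[[-0.04,-0.02,0.5],0,0],[[0,0,1],0.62,0],[[0,0,1],0.62,0],[[0,0,1],0,0],[[0,0,1],0,0],[[0,0,0.7],0,0],[[0,0,0.3],0,0],[[0,0,0],0,0],[[0,0,0],0,0],[[0,0,0],0,1],[[0,0,0],0,1],[[0,0,0],0,1],[[0,0,0],0,1],[[0,0,0],0,1],[[0,0,0],0,1],[[0,0,0],0,1],[[0,0,0],0,1]]}}

```text
t: 51.28
ee_pos: [415.9, 135.8, 11.5]
orientation: [-3.138, 0.136, -0.002]
ft_force: [-1.2, -0.3, 7.8]
width: 60.0
grasp_force: 30.0
```

Request:
{"method": "move_arm", "body": {"steps": [[[0,0,-0.5],0,1],[[0,0,-1],-0.62,1],[[0,0,-1],-0.62,1],[[0,0,-1],0,1],[[0,0,-1],0,1],[[0,0,-1],0,1],[[0,0,-0.9],0,1],[[0.925,0.633,0],0,1],[[0.925,0.633,0],0,1],[[0.925,0.633,0],0,1],[[0.925,0.633,0],0,1],[[0.925,0.633,0],0,1],[[0.925,0.633,0],0,1],[[0.925,0.633,0],0,1],[[0.925,0.633,0],0,1],[[0.925,0.633,0],0,1],[[0.925,0.633,0],0,1],[[0,0,0],0,1],[[0,0,0],0,1],[[0,0,0],0,1]]}}

```text
t: 52.95
ee_pos: [648.8, -17.4, 170.1]
orientation: [-3.141, -0.033, 0.004]
ft_force: [0.4, 0.0, -2.2]
width: 59.8
grasp_force: 30.0
```

Request:
{"method": "move_arm", "body": {"steps": [[[0,0,0.6],0,1],[[0,0,0.6],0,1],[[0,0,0.4],0,1],[[0,0,0.2],0,1],[[0,0,0.06],0,1],[[0,0,0],0,1],[[0,0,0],0,1],[[0,0,0],0,1]]}}

```text
t: 53.62
ee_pos: [650.5, -17.6, 125.1]
orientation: [3.141, 0.033, 0.002]
ft_force: [-0.4, 0.4, -2.3]
width: 60.0
grasp_force: 30.0
```

Request:
{"method": "move_arm", "body": {"steps": [[[0,0,0.07],0,1],[[0,0,0],0,1],[[0,0,0],0,0],[[0,0,0],0,0],[[0,0,0],0,0],[[0,0,0],0,0],[[0,0,0],0,0],[[0,0,-0.5],0,0],[[0,0,-1],0,0],[[0,0,-1],0,0],[[0,0,0],0,0]]}}

```text
t: 54.53
ee_pos: [653.2, -17.8, 191.2]
orientation: [3.141, 0.033, 0.013]
ft_force: [1.2, -1.0, 1.2]
width: 87.9
grasp_force: 0.0
```

Request:
{"method": "move_arm", "body": {"steps": [[[-0.66,0.97,0],0,0],[[-0.66,0.97,0],0,0],[[-0.66,0.97,0],0,0],[[-0.66,0.97,0],0,0],[[-0.66,0.97,0],0,0],[[-0.66,0.97,0],0,0],[[-0.66,0.97,0],0,0],[[-0.66,0.97,0],0,0],[[-0.66,0.97,0],0,0],[[-0.66,0.97,0],0,0],[[-0.66,0.97,0.2],0,0],[[-0.66,0.97,0.4],0,0],[[-0.66,0.97,0.5],0,0],[[-0.66,0.97,0.5],0,0],[[0,0,0],1,0],[[0,0,0],1,0],[[0,0,0],0.95,0],[[0,0,0],0.95,0],[[0,0,0],0,0],[[0,0,0],0,0]]}}

```text
t: 56.2
ee_pos: [426.3, -362.0, 145.4]
orientation: [3.102, -0.495, 0.0]
ft_force: [1.0, -0.1, -0.2]
width: 87.6
grasp_force: 0.0
```

```bash
python3 st.py 650,-17.5,1,112 426,-362,-18.3,0 327.8,-267.3,18.9,0| sed 's/np.float64//g'; python3 m2.py red wrist; python3 ms.py slim_red 645 -225 -3.5 wrist
```

```text
650,-17.5,1,112 [None, ([651.7, -19.7, 0.6], [(0.93)]), ([651.4, -19.7, 4.1], [(0.85)])] ([651.7, -19.9, 0.6], [(0.93), (0.85)])
426,-362,-18.3,0 [([426.3, -362.9, -17.7], [(0.97)]), None, ([428.0, -364.8, -18.9], [(0.94)])] ([426.9, -363.0, -17.6], [(0.97), (0.93)])
327.8,-267.3,18.9,0 [([326.0, -266.8, 20.0], [(0.56)]), None, ([327.8, -269.7, 17.5], [(0.91)])] ([327.8, -268.8, 17.7], [(0.56), (0.91)])
tcp 56.55 [ 426.4 -361.9  145.2] yaw -18.24 [ 0.3  0.6 -0.3]
left None
left None
right None
right None
[ 426.32923327 -361.94188151  145.18803576]
base None
slim_red None
slim_blue None
None
all None
tcp 56.95 [ 426.3 -362.   145.2] yaw -18.28 [-0.9  0.2 -0.4]
```

Request:
{"method": "move_arm", "body": {"steps": [[[0,0,0.5],0,0],[[0,0,1],0,0],[[0,0,1],0,0],[[0,0,1],0,0],[[0,0,1],0,0],[[0,0,0.6],0,0],[[0,0,0.29],0,0],[[0,0,0],0,0],[[0,0,0],0,0],[[0,0,0],0,1],[[0,0,0],0,1],[[0,0,0],0,1],[[0,0,0],0,1],[[0,0,0],0,1],[[0,0,0],0,1],[[0,0,0],0,1],[[0,0,0],0,1]]}}

```text
t: 58.37
ee_pos: [426.6, -362.3, 11.1]
orientation: [3.101, -0.499, 0.001]
ft_force: [-1.3, -0.0, 7.0]
width: 59.7
grasp_force: 30.0
```

Request:
{"method": "move_arm", "body": {"steps": [[[0,0,-0.5],0,1],[[0,0,-1],-1,1],[[0,0,-1],-1,1],[[0,0,-1],-0.95,1],[[0,0,-1],-0.95,1],[[0,0,-1],0,1],[[0,0,-1],0,1],[[0,0,-1],0,1],[[0,0,-0.5],0,1],[[0,0,0],0,1]]}}

```text
t: 59.2
ee_pos: [427.5, -363.0, 214.2]
orientation: [3.138, 0.033, 0.007]
ft_force: [-0.3, -0.5, -1.7]
width: 59.7
grasp_force: 30.0
```

Request:
{"method": "move_arm", "body": {"steps": [[[0.66,-0.97,0],0,1],[[0.66,-0.97,0],0,1],[[0.66,-0.97,0],0,1],[[0.66,-0.97,0],0,1],[[0.66,-0.97,0],0,1],[[0.66,-0.97,0],0,1],[[0.66,-0.97,0],0,1],[[0.66,-0.97,0],0,1],[[0.66,-0.97,0],0,1],[[0.66,-0.97,0],0,1],[[0.66,-0.97,0],0,1],[[0.66,-0.97,0],0,1],[[0.66,-0.97,0],0,1],[[0.66,-0.97,0],0,1],[[0,0,0],0,1],[[0,0,0],0,1],[[0,0,0],0,1],[[0,0,0],0,1]]}}

```text
t: 60.7
ee_pos: [649.0, -18.5, 209.7]
orientation: [3.141, 0.032, -0.003]
ft_force: [-0.1, 0.2, -1.9]
width: 59.8
grasp_force: 30.0
```

Request:
{"method": "move_arm", "body": {"steps": [[[0,0,0.6],0,1],[[0,0,0.6],0,1],[[0,0,0.4],0,1],[[0,0,0.2],0,1],[[0,0,0.1],0,1],[[0,0,0],0,1],[[0,0,0],0,1],[[0,0,0],0,1]]}}

```text
t: 61.37
ee_pos: [650.6, -17.8, 163.7]
orientation: [3.141, 0.033, 0.002]
ft_force: [0.1, 1.3, -2.8]
width: 59.6
grasp_force: 30.0
```

Request:
{"method": "move_arm", "body": {"steps": [[[0,0,0.1],0,1],[[0,0,0.07],0,1],[[0,0,0],0,1],[[0,0,0],0,1],[[0,0,0],0,0],[[0,0,0],0,0],[[0,0,0],0,0],[[0,0,0],0,0],[[0,0,0],0,0],[[0,0,-0.5],0,0],[[0,0,-1],0,0],[[0,0,-1],0,0],[[0,0,-0.3],0,0],[[0,0,0],0,0]]}}

```text
t: 62.53
ee_pos: [651.7, -17.7, 231.9]
orientation: [3.141, 0.033, 0.009]
ft_force: [0.5, 0.9, -0.6]
width: 88.2
grasp_force: 0.0
```

Request:
{"method": "move_arm", "body": {"steps": [[[-0.937,0.694,0],0,0],[[-0.937,0.694,0],0,0],[[-0.937,0.694,0],0,0],[[-0.937,0.694,0],0,0],[[-0.937,0.694,0],0,0],[[-0.937,0.694,0],0,0],[[-0.937,0.694,0],0,0],[[-0.937,0.694,0.47],0,0],[[-0.937,0.694,0.47],0,0],[[-0.937,0.694,0.47],0,0],[[-0.937,0.694,0.47],0,0],[[-0.937,0.694,0.47],0,0],[[-0.937,0.694,0.47],0,0],[[-0.937,0.694,0.47],0,0],[[0,0,0],-0.865,0],[[0,0,0],-0.865,0],[[0,0,0],-0.865,0],[[0,0,0],-0.865,0],[[0,0,0],0,0],[[0,0,0],0,0]]}}

```text
t: 64.2
ee_pos: [326.8, -267.0, 145.8]
orientation: [-3.1, -0.502, 0.001]
ft_force: [-0.0, -0.3, -0.2]
width: 87.7
grasp_force: 0.0
```

```bash
python3 st.py 650,-17.5,1,148 327.8,-267.3,18.9,0| sed 's/np.float64//g'
```

```text
650,-17.5,1,148 [None, ([649.4, -20.9, 1.6], [(0.94)]), ([650.5, -18.9, 1.3], [(0.93)])] ([649.6, -20.1, 1.7], [(0.94), (0.92)])
327.8,-267.3,18.9,0 [([326.9, -267.3, 19.6], [(0.96)]), None, ([327.2, -266.3, 18.0], [(0.95)])] ([327.1, -267.1, 19.8], [(0.96), (0.94)])
tcp 64.55 [ 327.4 -267.4  146.4] yaw 18.49 [ 0.7  0.7 -0.2]
```

Request:
{"method": "move_arm", "body": {"steps": [[[0,0,0.5],-0.2,0],[[0,0,1],0,0],[[0,0,1],0,0],[[0,0,1],0,0],[[0,0,1],0,0],[[0,0,0.6],0,0],[[0,0,0.32],0,0],[[0,0,0],0,0],[[0,0,0],0,0],[[0,0,0],0,1],[[0,0,0],0,1],[[0,0,0],0,1],[[0,0,0],0,1],[[0,0,0],0,1],[[0,0,0],0,1],[[0,0,0],0,1],[[0,0,0],0,1]]}}

```text
t: 65.97
ee_pos: [327.5, -267.6, 11.5]
orientation: [3.096, 0.532, 0.001]
ft_force: [-1.2, 0.3, 7.3]
width: 60.0
grasp_force: 30.0
```

Request:
{"method": "move_arm", "body": {"steps": [[[0,0,-0.5],0,1],[[0,0,-1],0.92,1],[[0,0,-1],0.92,1],[[0,0,-1],0.91,1],[[0,0,-1],0.91,1],[[0,0,-1],0,1],[[0,0,-1],0,1],[[0,0,-1],0,1],[[0,0,-1],0,1],[[0,0,-1],0,1],[[0,0,-0.2],0,1],[[0,0,0],0,1],[[0,0,0],0,1]]}}

```text
t: 67.05
ee_pos: [326.8, -267.0, 252.4]
orientation: [-3.141, -0.033, 0.001]
ft_force: [-0.8, 0.6, -2.1]
width: 60.1
grasp_force: 30.0
```

Request:
{"method": "move_arm", "body": {"steps": [[[0.938,-0.694,0],0,1],[[0.938,-0.694,0],0,1],[[0.938,-0.694,0],0,1],[[0.938,-0.694,0],0,1],[[0.938,-0.694,0],0,1],[[0.938,-0.694,0],0,1],[[0.938,-0.694,0],0,1],[[0.938,-0.694,0],0,1],[[0.938,-0.694,0],0,1],[[0.938,-0.694,0],0,1],[[0.938,-0.694,0],0,1],[[0.938,-0.694,0],0,1],[[0.938,-0.694,0],0,1],[[0.938,-0.694,0],0,1],[[0,0,0],0,1],[[0,0,0],0,1],[[0,0,0],0,1],[[0,0,0],0,1]]}}

```text
t: 68.55
ee_pos: [649.0, -18.2, 251.9]
orientation: [3.141, 0.032, -0.005]
ft_force: [0.5, 0.3, -1.6]
width: 59.8
grasp_force: 30.0
```

Request:
{"method": "move_arm", "body": {"steps": [[[0,0,0.6],0,1],[[0,0,0.6],0,1],[[0,0,0.5],0,1],[[0,0,0.3],0,1],[[0,0,0.1],0,1],[[0,0,0],0,1],[[0,0,0],0,1],[[0,0,0],0,1]]}}

```text
t: 69.22
ee_pos: [651.0, -17.7, 201.8]
orientation: [3.141, 0.033, 0.002]
ft_force: [1.1, 0.9, -1.7]
width: 59.5
grasp_force: 30.0
```

Lower 6.3 mm, release, go up, and back off for the final look.

Request:
{"method": "move_arm", "body": {"steps": [[[-0.02,0,0.12],0,1],[[0,0,0.1],0,1],[[0,0,0.03],0,1],[[0,0,0],0,1],[[0,0,0],0,1],[[0,0,0],0,0],[[0,0,0],0,0],[[0,0,0],0,0],[[0,0,0],0,0],[[0,0,0],0,0],[[0,0,-0.5],0,0],[[0,0,-1],0,0],[[0,0,-1],0,0],[[-0.3,0,-1],0,0],[[-0.8,0,-1],0,0],[[-1,0,0],0,0],[[-1,0,0],0,0],[[-1,0,0],0,0],[[-1,0,0],0,0],[[0,0,0],0,0]]}}

```text
t: 70.88
ee_pos: [518.6, -20.3, 308.1]
orientation: [3.141, 0.033, -0.002]
ft_force: [-0.7, 0.1, -0.7]
width: 87.8
grasp_force: 0.0
```

Request:
{"method": "move_arm", "body": {"steps": [[[-0.4,0,0],0,0],[[0,0,0],0,0],[[0,0,0],0,0]]}}

```text
t: 71.13
ee_pos: [512.9, -20.6, 307.7]
orientation: [3.141, 0.033, 0.002]
ft_force: [0.6, 1.2, 0.1]
width: 87.8
grasp_force: 0.0
```

```bash
for z in 184; do python3 st.py 650,-17.5,1,$z| sed 's/np.float64//g'; done; python3 m2.py red wrist top side;python3 m2.py blue wrist top side; python3 ms.py slim_red 645 -225 -3.5; python3 ms.py slim_blue 643 223 -3.5;python3 -c "
from h import *
d=grab('wrist');a=d['image'];e=grab('side')['image'];save(dict(image=np.hstack([a[:,120:520],e[90:340,150:400].repeat(1,0) if 0 else cv2.resize(e[90:340,180:430],(400,400))])),'end.png')"
```

```text
650,-17.5,1,184 [None, None, ([652.1, -17.7, 3.1], [(0.87)])] ([652.1, -17.7, 3.1], [(0.87)])
tcp 71.4833 [512.7 -20.6 306.9] yaw 1.22 [0.2 1.1 0.2]
left ([646.7, -184.8, -5.6], [np.float64(0.96), np.float64(0.93)])
left ([647.4, -186.5, -4.5, -6.3], [np.float64(0.97), np.float64(0.94)])
right ([641.1, -268.4, -3.3], [np.float64(0.81)])
right ([672.6, -290.6, -1.4, -122.3], [np.float64(0.9)])
[512.45411043 -20.54687723 307.20342751]
base None
slim_red None
slim_blue None
left ([644.5, 265.3, -4.4], [np.float64(0.75), np.float64(0.93)])
left ([646.4, 263.8, -2.4, -5.1], [np.float64(0.76), np.float64(0.93)])
right ([640.7, 180.4, 0.3], [np.float64(0.96), np.float64(0.93)])
right ([640.3, 179.4, 0.3, 3.4], [np.float64(0.97), np.float64(0.93)])
[512.44021735 -20.57090351 307.18922875]
base None
slim_red None
slim_blue None
([641.8, -227.4, -2.5], [np.float64(0.84)])
([647.4, -227.1, -12.5], [np.float64(0.49)])
([643.2, -225.3, -3.1], [np.float64(0.82)])
all ([643.2, -226.4, -1.3], [np.float64(0.82), np.float64(0.46), np.float64(0.81)])
tcp 72.9833 [512.4 -20.6 307.2] yaw 1.22 [-0.   0.5  1. ]
([643.2, 223.4, -2.6], [np.float64(0.75)])
([639.0, 225.0, -2.5], [np.float64(0.79)])
([642.1, 222.6, -2.3], [np.float64(0.78)])
all ([641.9, 223.0, -2.1], [np.float64(0.75), np.float64(0.77), np.float64(0.78)])
tcp 73.2833 [512.4 -20.6 307.2] yaw 1.22 [-0.8  0.5  0.1]
```

View pics/end.png

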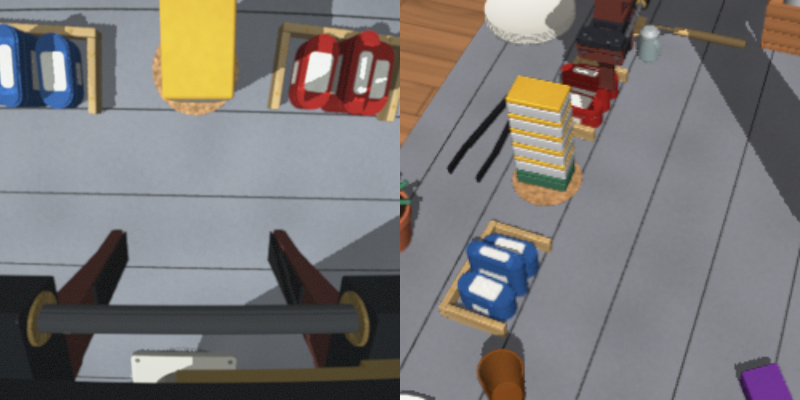

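The wrist and side views show a straight column of five on the green tin, and both slims standing between their own low tins. The bystanders look untouched, so I'm handing in.

```bash
python3 -c "
from workcell import ctrl
print(ctrl.close_job())"
```

```text
the job is handed in; nothing more can be done
None
```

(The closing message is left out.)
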